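# Close up the dark box for a detector measurement

### The arm

A 6-joint arm with a two-finger parallel gripper is mounted at the origin on the work surface. World frame = base frame: x ahead of the robot, y to its left, z up, the work surface at z = 0. Lengths are in m, angles in rad, forces in N, time in s.
With the tool pointing down it reaches from about 0.375 to 0.9 m from the base axis. Payload 3.1 kg.
Tool frame: the origin (TCP) lies midway between the tips of the shut fingers; the grasp point (between the pads) lies 19 mm behind it; x points along the fingers, z is the direction in which the jaws open and shut, and the axes are right-handed (so a half turn about x gives the same grasp; the last joint's range is limited). The gripper opens to 85 mm and grips with 20 to 120 N. Pads are 22 mm wide; open, the fingers measure 114 mm over their backs; the gripper's body (76 mm by 85 mm) begins 54 mm behind the grasp point. The pads swing forward as they close: fully open they stand 13 mm farther back than shut.
Start: joints at [1.073, 0.527, 1.433, -0, 1.181, -0.178], TCP at [0.196, 0.593, 0.231] pointing down, gripper open.
Joint ranges: [-3.08, 3.08], [-0.75, 2.2], [0.22, 2.44], [-1.43, 4.57], [0, 2.65], [-2.85, 2.85]. Speed limits (rad/s): [2.79, 2.79, 3.14, 3.14, 3.14, 3.14].

### API

Orientations are given as a unit quaternion [x, y, z, w].
In Python, from station import telemetry, optics, manip gives the robot as it stands.
- The arm moves only by the tool step_arm, never from a script. Its argument "commands" is a list of rows, each a list of 4 numbers: the shift along the tool's x, y, z in m, then the turn about the tool's x in rad. A call has 1 to 8 rows; each row is the pose to reach, as a shift and turn from the pose measured when the call began, along the tool's axes at that moment; what a row does not reach only later rows make up. A row lasts 1/12 s, in which the tool goes at most 41.7 mm and 7.16 degrees, less where a joint would pass 70% of its speed; a pose out of reach is approached as far as the arm can. A call with a gripper value outside its range is refused whole. "jaw" is the finger opening in m, from 0 to 0.0854, set as the call begins (left out, the last holds). The fingers move at their own pace and stop on an object; "grip_force" is the grip in N (left out, the last holds). Time passes only in rows, so rows that repeat a pose let the fingers close. It gives the time, the measured TCP pose, the force and the opening at its end, in the units of the state.
- telemetry.sense(): the state, without advancing time (a new reading comes with each control period).
- optics.snapshot(name): name is "scene" or "top" or "wrist"; returns the picture (420x560x3 uint8, red, green, blue); there is no depth.
- optics.camera_params(name): a dict with "mtx" (3x3 intrinsics, pixels), "origin" and "attitude" of the camera in the world. Camera axes: x right, y down, z forward; pixel columns grow to the right and rows downward; lengths in m; the calibration is good to about 2 mm. A picture is of the moment at which its call begins: read the wrist's pose just before it. camera_params takes no time and is no camera call; for the wrist camera it gives the pose at the moment of the call.
- manip.sign_off(): hands the job in, once; it reports no verdict.
The state is a dict: "t": time; "q": joint angles; "qd": joint speeds; "tau": joint torques, N m; "tcp_pos": TCP position; "tool_rot": TCP orientation; "force": force on the tool from outside, world axes, zero at the start; "ft_torque": the same for the moment, N m; "finger_gap": opening from 0.0 (shut) to 1.0 (fully open).
Only numpy, scipy, OpenCV 4.12 (cv2) and the standard library are available. Lean on these libraries where they do the work, as an engineer would, in place of code of your own. Each camera call takes 0.05 s, during which the arm holds its last target.

### The job

Get the dark box ready to measure the detector in the tall round can: put the straightedge that lies across the open box flat on the rubber mat, and push the index table round by its post until the can board clicks in under the lens. Then fold the lid over and fully shut without slamming it. Lay the straightedge down rather than dropping it, touch neither the lens head nor the boards, and leave everything else on the bench where it stands.

Things in the scene. Friction and masses are not known exactly. Their poses are not given: they have to be found in the camera images.
- dark_box: Fixed black box, open on top: 212 x 212 mm outside, walls 6 mm, rim 115 mm above the bench; its place and turn vary. Origin: centre of its underside, on the bench. x from the front wall (metal plate with brass sockets, robot side) to the rear wall (lens head), y towards the left wall with the lid's hinge, z up. All parts inside end 11 mm or more below the rim.
- lid (a joint): Lid angle (rad) about the hinge on the box's left (+y) wall: 0 = shut on the rim, 1.57 = upright, 2.2 = stop, leaning out to the left. Starts at 1.5 to 2.05. A stiff friction hinge holds it at any angle; 2 to 6 N near its free edge moves it. Black board 220 mm (along hinge) x 216 mm (hinge to free edge) x 6 mm, 0.3 kg; a 14 mm lip under three sides laps over the walls when shut.
- lid_hinge (a point): Middle of the lid's hinge line, 106 mm to the left (+y of the box) of the box's centre and 115 mm above the bench. The lid's underside is in the plane through this line; its outer face is 6 mm farther out. Its axes turn with the lid; with the lid shut they are those of the box (x along the hinge).
- lid_edge (a point): Middle of the lid's free edge, half-way through the 6 mm board, 216 mm from the hinge line.
- index_table (a joint): Angle (rad) of the index table about the box's vertical centre line, growing anticlockwise from above. 0 = can board under the lens, plunger in its click stop. Starts off the stop at 0.45 to 1.35, to be turned clockwise. Light friction, stays where left; about 0.2 rad before the stop a lug takes up to 10 N at the post to pass; from 0.08 rad it pulls itself in. Other stops: +2.09, -2.09.
- turning_post (a point): The index table's upright steel post, 15 mm in diameter, its top 95 mm above the bench; this point is on its axis 80 mm above the bench, 58 mm from the table's axis. It may be gripped or pushed. At table angle 0 it is on the front (-x) side of the box's centre, opposite the lens; at angle q it has gone round by q anticlockwise.
- can_board (a point): Top of the can on the wanted board, 51 mm above the bench, 48 mm from the table's axis, opposite the post: a steel cylinder 26 mm in diameter on a green board 46 mm square. The two other boards, 120 degrees on either side, have flat chips only (top 43 mm above the bench). No board may be touched. The table is an aluminium disc 160 mm in diameter, its top 32 mm above the bench.
- lens_head: Fixed black lens head in the box, origin and axes as the box: an upright plate at the rear wall (76 mm wide, top 104 mm above the bench) carrying a square lens plate 62 x 62 x 18 mm, its centre 48 mm behind (+x) the box's centre, underside 64 mm and top 82 mm above the bench. Not to be touched.
- lens (a point): Centre of the lens on top of the lens plate, 82 mm above the bench, 48 mm behind (+x of the box) the box's centre.
- straightedge: Loose steel-coloured flat bar 260 x 30 x 8 mm, 0.17 kg, lying across the front and rear rims of the box; origin at the centre of its underside, x along it.
- bar_center (a point): Centre of the straightedge, half-way up; x along its length, y across its 30 mm width. It starts 119 mm above the bench.
- bar_near (a point): Middle of one end of the straightedge, half-way up (-130 mm along its x).
- bar_far (a point): Middle of its other end (+130 mm along its x).
- mat_center (a point): Centre of the top of the dark rubber mat, 340 x 130 x 3 mm, fixed flat on the bench to the right of the box; x along its length, z up. Its top is 3 mm above the bench.
- heat_sink: Black finned heat sink 110 x 80 x 45 mm, loose, to the left; origin at the centre of its underside. Leave it.
- mirror_mount: Mirror in a black square frame on a steel post, loose; base 60 mm in diameter, 135 mm high, frame 50 mm wide; stands between robot and box, a little to the right; origin at the centre of its underside. Leave it.
- cube_mount: Black cube 56 mm with round windows, loose, left of the box towards its rear; origin at the centre of its underside. Leave it.
- lens_tube: Upright black tube 38 mm in diameter and 90 mm high, loose, in front of the box on the left; origin at the centre of its underside. Leave it.

How it is judged:
By the outcome, as a careful person would: the job done as asked, in the order asked, and still so for the second after the job is handed in, with the robot touching nothing.
It also fails if it takes over 67 s, if anything falls off the work surface, if the arm or the gripper's body presses on something with over 40 N, if the wrist force passes 120 N, or if a joint passes its speed limit or range.

## Working session

There is one attempt and no reset: what is moved stays moved. The work goes in short steps, Python scripts to look and compute and a tool call to move; the robot and the scene stay as the last step left them, time stands still between calls to the robot, and variables do not carry over. Pictures are saved under pics/ and viewed, and the job is handed in when it is done.

Besides the shell and the picture viewer there is one more tool, called after "Emit:" by a JSON object that holds its "name" and its "arguments", one argument or row to a line. step_arm: Moves the arm, as the interface text tells. Its arguments: {"type":"object","properties":{"commands":{"type":"array","items":{"type":"array","items":{"type":"number"}}},"jaw":{"type":"number"},"grip_force":{"type":"number"}},"required":["commands"]}

```bash
ls; mkdir -p pics
python3 - <<'E'
from station import telemetry, optics, manip
import cv2
print(telemetry.sense())
for n in ["scene","top","wrist"]:
    c=optics.camera_params(n); print(n,c)
    im=optics.snapshot(n); cv2.imwrite(f"pics/{n}0.png",im[:,:,::-1])
E
```

```text
pics
{'t': 0.0, 'q': array([ 1.07350668e+00,  5.28440487e-01,  1.43390066e+00,  1.93934285e-06,
        1.18143553e+00, -1.78507596e-01]), 'qd': array([-3.97351957e-04, -5.33278105e-04, -2.47852594e-05, -1.03520371e-03,
       -7.46345716e-04, -2.67872332e-03]), 'tau': array([ 4.76969799e-04, -4.42352128e+01, -1.78023148e+01, -2.55576397e-04,
        8.37989501e-03,  3.13217484e-06]), 'tcp_pos': array([0.19550621, 0.59287208, 0.23034994]), 'tool_rot': array([-0.41463667,  0.57371677,  0.41396956,  0.57232395]), 'force': array([-0.62398348, -0.9003887 ,  0.33585708]), 'ft_torque': array([0.00264689, 0.05083547, 0.03231785]), 'finger_gap': 0.9992436537042539}
scene {'mtx': array([[504.65752426,   0.        , 275.74306992],
       [  0.        , 504.65752426, 209.2535826 ],
       [  0.        ,   0.        ,   1.        ]]), 'origin': array([-0.01535365, -0.57387314,  1.10216134]), 'attitude': array([ 0.87240743, -0.35227956,  0.11992932, -0.31689326])}
top {'mtx': array([[417.82178653,   0.        , 280.78156653],
       [  0.        , 417.82178653, 206.63637788],
       [  0.        ,   0.        ,   1.        ]]), 'origin': array([0.42153815, 0.02484759, 1.0709656 ]), 'attitude': array([ 0.71286475, -0.69758244,  0.05249905, -0.04946152])}
wrist {'mtx': array([[356.02670461,   0.        , 273.66284096],
       [  0.        , 356.02670461, 210.67007755],
       [  0.        ,   0.        ,   1.        ]]), 'origin': array([0.13221731, 0.61297197, 0.37379781]), 'attitude': array([0.80290955, 0.58095065, 0.07753183, 0.10872637])}
```

View pics/scene0.png

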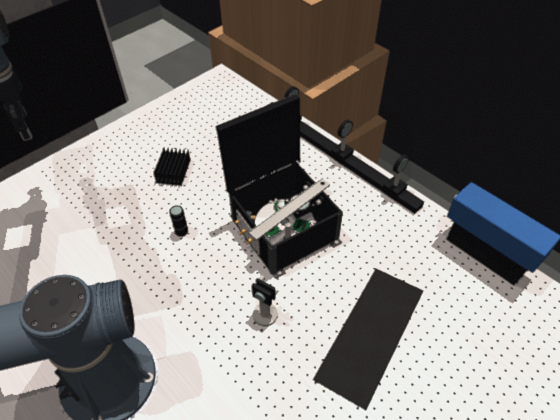

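View pics/top0.png

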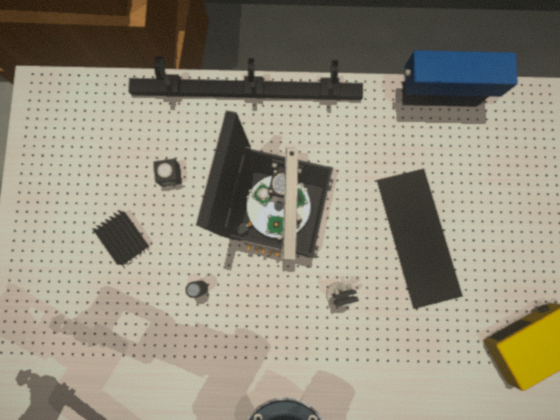

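View pics/wrist0.png

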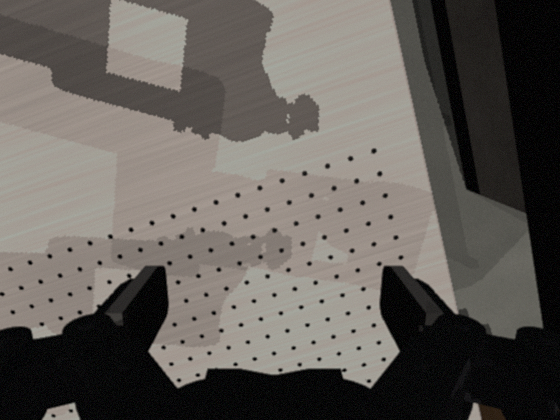

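```bash
cat > h.py <<'E'
import numpy as np, cv2
from scipy.spatial.transform import Rotation as R
from station import telemetry, optics, manip
def ray(cam,uv):
    c=optics.camera_params(cam) if isinstance(cam,str) else cam
    K=c['mtx'];d=np.linalg.inv(K)@np.array([uv[0],uv[1],1.0])
    return np.array(c['origin']),R.from_quat(c['attitude']).apply(d)
def onz(cam,uv,z):
    o,d=ray(cam,uv); return o+d*(z-o[2])/d[2]
def proj(cam,p):
    c=optics.camera_params(cam) if isinstance(cam,str) else cam
    x=R.from_quat(c['attitude']).inv().apply(np.array(p)-c['origin']); u=c['mtx']@x; return u[:2]/u[2]
def tri(ca,ua,cb,ub):
    o1,d1=ray(ca,ua);o2,d2=ray(cb,ub)
    A=np.stack([d1,-d2],1);s,*_=np.linalg.lstsq(A,o2-o1,rcond=None)
    p,q=o1+d1*s[0],o2+d2*s[1]; return (p+q)/2,np.linalg.norm(p-q)
E
python3 - <<'E'
import cv2
a=cv2.imread('pics/top0.png')[95:275,190:345]; cv2.imwrite('pics/top0c.png',cv2.resize(a,None,fx=3.3,fy=3.3,interpolation=cv2.INTER_CUBIC))
a=cv2.imread('pics/scene0.png')[90:280,200:360]; cv2.imwrite('pics/scene0c.png',cv2.resize(a,None,fx=3.1,fy=3.1,interpolation=cv2.INTER_CUBIC))
E
```

```text
(no output)
```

View pics/top0c.png

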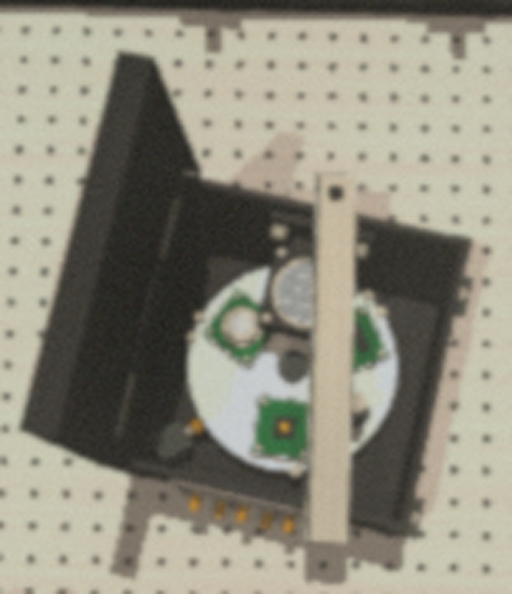

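View pics/scene0c.png

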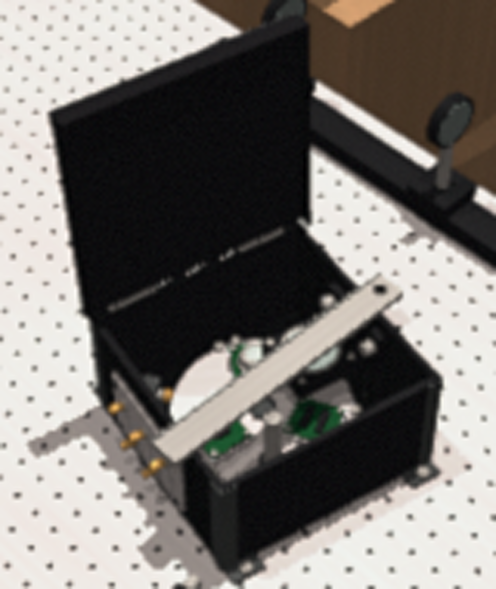

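Run:
```python
from h import *
f=lambda x,y:(190+(x+.5)/3.3-.5,95+(y+.5)/3.3-.5)
C={k:onz('top',f(*v),.115) for k,v in dict(RR=(470,240),FR=(415,535),RL=(188,176),FL=(130,468)).items()}
for k,v in C.items(): print(k,v.round(4))
print('sides',[np.linalg.norm(C[a]-C[b]).round(4) for a,b in (('RR','FR'),('RR','RL'),('RL','FL'),('FL','FR'))])
# bar colour
im=cv2.imread('pics/top0.png'); s=cv2.cvtColor(im,cv2.COLOR_BGR2HSV)
x,y=f(335,350); print(im[int(y)-0,int(x)-8:int(x)+9].tolist())
sc=cv2.imread('pics/scene0.png')
for cam,name,box in (('top','top0',(275,135,310,270)),):
    m=cv2.cvtColor(im,cv2.COLOR_BGR2GRAY)
lf,rf=proj('top',[.4,.0,.115]),proj('top',[.5,0,.115]);print(lf,rf)
# lid edge corners triangulated: scene crop scale 3.1
g=lambda x,y:(200+(x+.5)/3.1-.5,90+(y+.5)/3.1-.5)
print('lid rear',tri('top',f(120,52),'scene',g(305,22)))
print('lid front',tri('top',f(22,430),'scene',g(55,115)))
print('barfar',[onz('top',f(*p),.123).round(4) for p in((317,172),(354,176),(309,540),(347,542))])
print('post',tri('top',f(360,412),'scene',g(273,418)))
print('can',tri('top',f(241,323),'scene',g(252,352)))
```

```text
RR [ 0.6562 -0.0961  0.115 ]
FR [ 0.4471 -0.0589  0.115 ]
RL [0.6985 0.1058 0.115 ]
FL [0.489 0.139 0.115]
sides [np.float64(0.2124), np.float64(0.2062), np.float64(0.2122), np.float64(0.2023)]
[[97, 105, 112], [109, 122, 128], [132, 150, 158], [151, 174, 185], [160, 183, 195], [161, 183, 196], [163, 185, 199], [159, 184, 196], [163, 188, 198], [156, 181, 193], [160, 184, 197], [162, 183, 196], [153, 178, 188], [128, 149, 153], [91, 116, 104], [60, 85, 66], [62, 74, 67]]
[289.11098265 277.21307075] [289.91301676 232.97397053]
lid rear (array([0.71485186, 0.12917503, 0.31441127]), np.float64(0.003955336361892073))
lid front (array([0.49428335, 0.17247969, 0.32583397]), np.float64(0.002159231969352428))
barfar [array([0.7012, 0.0137, 0.123 ]), array([ 0.6989, -0.0126,  0.123 ]), array([0.4419, 0.0141, 0.123 ]), array([ 0.4411, -0.0119,  0.123 ])]
post (array([ 0.53393204, -0.020962  ,  0.09969059]), np.float64(0.0016436219903531591))
can (array([0.60181525, 0.06914119, 0.05153254]), np.float64(0.0053605709657438575))
```

Run:
```python
from h import *
s=telemetry.sense(); print(R.from_quat(s['tool_rot']).as_matrix().round(3))
im=cv2.imread('pics/top0.png')
# disc: bluish white inside box region
roi=np.zeros(im.shape[:2],np.uint8); roi[170:242,243:315]=1
b=im.astype(int); m=((b.min(2)>175)&(b[:,:,0]>=b[:,:,2]-8)&(roi>0)).astype(np.uint8)
ys,xs=np.where(m>0); print(len(xs))
# hull left boundary points: circle fit on convex hull
cs=np.stack([xs,ys],1).astype(np.int32); h=cv2.convexHull(cs); print(cv2.minEnclosingCircle(h))
c,r=cv2.minEnclosingCircle(h); print('disc',onz('top',c,.032))
print('hub',onz('top',(190+293.5/3.3-.5,95+365.5/3.3-.5),.036))
# mat
g=cv2.cvtColor(im,cv2.COLOR_BGR2GRAY); m=(g<70).astype(np.uint8); m[:,:365]=0;m[:150]=0;m[330:]=0;m[:,475:]=0
n,l,st,_=cv2.connectedComponentsWithStats(m); k=1+np.argmax(st[1:,4])
pts=np.stack(np.where(l==k)[::-1],1).astype(np.float32); rr=cv2.minAreaRect(pts); print(rr)
P=np.array([onz('top',p,.003) for p in cv2.boxPoints(rr)]);print(P.round(4),np.linalg.norm(np.diff(P,axis=0),axis=1),P.mean(0))
# bar
m=((b[:,:,2]>140)&(b[:,:,2]-b[:,:,0]>20)).astype(np.uint8); q=m[145:262,276:304]
for y in range(0,117,8): print(''.join('#' if v else '.' for v in q[y]), im[145+y,276:304:3,2])
```

```text
[[-0.001 -0.95   0.313]
 [-0.001  0.313  0.95 ]
 [-1.     0.    -0.002]]
529
((278.5363464355469, 206.0975799560547), 30.87070083618164)
disc [0.57381489 0.0276559  0.032     ]
hub [0.57534877 0.02793462 0.036     ]
((418.7768859863281, 238.0647735595703), (133.14735412597656, 49.1015739440918), 73.81079864501953)
[[ 0.65   -0.2268  0.003 ]
 [ 0.6894 -0.3511  0.003 ]
 [ 0.3621 -0.4353  0.003 ]
 [ 0.3261 -0.3158  0.003 ]] [0.13041393 0.33790784 0.12478525] [ 0.50690646 -0.33222024  0.003     ]
############################ [179 185 201 200 200 200 201 200 203 201]
##############....########## [161 181 188 167 183  72 167 192 173 186]
..........############...... [ 73  71  71 118 195 200 198 156  81 107]
..........############...... [ 66  70  72 112 197 201 197 154 126  50]
..........###########....... [171 152 156 138 197 199 199 130  52  52]
.........#############...##. [162 151 150 143 197 199 198 180 167 115]
...##################....... [ 90 149 166 157 194 199 197 133  59 143]
.........############....... [105  78 109 156 198 201 195 103  63  69]
.........############....... [106  87 152 170 195 200 195 188 199 198]
........#################... [ 71  86 114 169 192 200 193 170 187 199]
#.......############........ [142  63  87 172 193 193 189 109 171 153]
........############........ [139  85 123 178 187 190 189  78  70  71]
........############........ [ 65  53  83 185 187 190 180  79  72  69]
........###########......... [108  99 127 189 188 190 182  70  69  65]
......##############........ [130 119 148 189 191 188 183 106 127 125]
```

```bash
cat >> h.py <<'E'
def go(p,yaw=None):
    "shift in tool axes to world p, turn for tool z to have world yaw (deg)"
    s=telemetry.sense(); M=R.from_quat(s['tool_rot']).as_matrix()
    d=M.T@(np.array(p)-s['tcp_pos']); t=0
    if yaw is not None:
        y0=np.degrees(np.arctan2(M[1,2],M[0,2])); t=-np.radians((yaw-y0+90)%180-90)
    print('t',round(s['t'],2),'tcp',s['tcp_pos'].round(4),'->',p,'cmd',d.round(4),round(t,3),'F',s['force'].round(1),'q',s['q'].round(2),'gap',round(s['finger_gap'],3))
E
python3 - <<'E'
from h import *
a=onz('top',(291.7,165),.123);b=onz('top',(289.5,249),.123);print(a,b,np.degrees(np.arctan2(*(a-b)[[1,0]])))
for p in((291.5,146.9),(290.4,259.2)): print(onz('top',p,.123))
go([.36,.24,.24],90)
go([.41,.02,.24],90)
E
```

```text
[ 0.65777557 -0.00108246  0.123     ] [0.46306709 0.00048466 0.123     ] -0.4611369209465774
[7.01217215e-01 1.45882345e-04 1.23000000e-01]
[ 0.44024144 -0.00195914  0.123     ]
t 0.15 tcp [0.1956 0.593  0.2306] -> [0.36, 0.24, 0.24] cmd [-0.009  -0.2668 -0.2837] -0.319 F [-0.3 -0.3 -0.2] q [ 1.07  0.53  1.43 -0.    1.18 -0.18] gap 1.001
t 0.15 tcp [0.1956 0.593  0.2306] -> [0.41, 0.02, 0.24] cmd [-0.0087 -0.3832 -0.477 ] -0.319 F [-0.3 -0.3 -0.2] q [ 1.07  0.53  1.43 -0.    1.18 -0.18] gap 1.001
```

Emit:
{"name": "step_arm", "arguments": {
  "commands": [
    [-0.009,-0.267,-0.284,-0.319],
    [-0.009,-0.267,-0.284,-0.319],
    [-0.009,-0.267,-0.284,-0.319],
    [-0.009,-0.267,-0.284,-0.319],
    [-0.009,-0.267,-0.284,-0.319],
    [-0.009,-0.267,-0.284,-0.319],
    [-0.009,-0.267,-0.284,-0.319],
    [-0.009,-0.267,-0.284,-0.319]
  ]
}}

```text
t: 0.82
tcp_pos: [0.336, 0.2902, 0.2387]
tool_rot: [0.5, -0.5, -0.5, -0.499]
force: [0.6, -0.4, 0.1]
finger_gap: 1.001
```

Emit:
{"name": "step_arm", "arguments": {
  "commands": [
    [0,-0.05,-0.26,0],
    [0,-0.05,-0.26,0],
    [0,-0.07,-0.26,0],
    [0,-0.07,-0.26,0],
    [0,-0.08,-0.26,0],
    [0,-0.1,-0.28,0],
    [0,-0.12,-0.29,0],
    [0,-0.14,-0.29,0]
  ]
}}

```text
t: 1.48
tcp_pos: [0.4724, -0.001, 0.2389]
tool_rot: [-0.499, 0.502, 0.5, 0.499]
force: [0.5, 0.9, -0.1]
finger_gap: 1.001
```

Run:
```python
from h import *
go([.5705,0,.114],90)
cv2.imwrite('pics/w1.png',optics.snapshot('wrist')[:,:,::-1])
```

```text
t 1.48 tcp [ 0.4724 -0.001   0.2389] -> [0.5705, 0, 0.114] cmd [ 0.1245 -0.0985  0.0015] -0.002 F [ 0.5  0.9 -0.1] q [-0.24  0.31  1.79 -0.    1.04 -1.8 ] gap 1.001
```

View pics/w1.png

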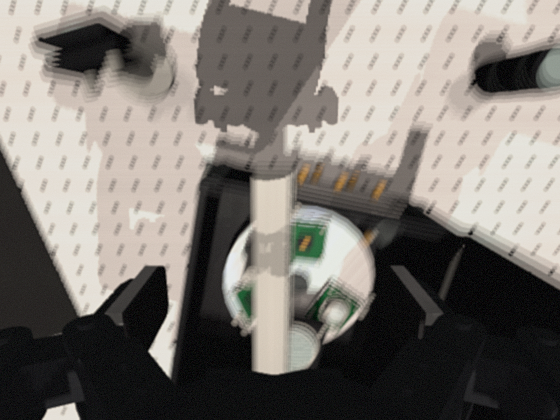

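Emit:
{"name": "step_arm", "arguments": {
  "commands": [
    [0.03,-0.04,0.001,0],
    [0.05,-0.08,0.001,0],
    [0.08,-0.0985,0.001,0],
    [0.1,-0.0985,0.001,0],
    [0.12,-0.0985,0.001,0],
    [0.1245,-0.0985,0.001,0],
    [0.1245,-0.0985,0.001,0],
    [0.1245,-0.0985,0.001,0]
  ],
  "jaw": 0.06,
  "grip_force": 40
}}

```text
t: 2.2
tcp_pos: [0.5834, -0.0054, 0.117]
tool_rot: [0.503, -0.5, -0.495, -0.502]
force: [0.3, 0.4, -0.1]
finger_gap: 0.703
```

Run:
```python
from h import *
cv2.imwrite('pics/w2.png',optics.snapshot('wrist')[:,:,::-1])
cv2.imwrite('pics/s2.png',cv2.resize(optics.snapshot('scene')[90:280,180:360,::-1],None,fx=3,fy=3))
go([.5705,0,.114],90)
```

```text
t 2.3 tcp [ 0.5842 -0.0057  0.1182] -> [0.5705, 0, 0.114] cmd [0.004  0.0138 0.0056] -0.004 F [0.9 0.4 0.5] q [-0.2   0.62  1.65 -0.01  0.86 -1.76] gap 0.703
```

View pics/w2.png

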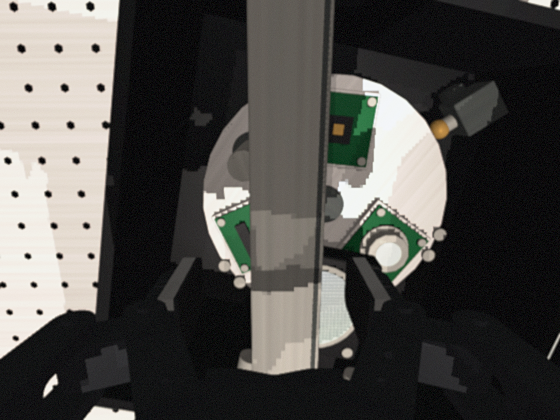

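View pics/s2.png

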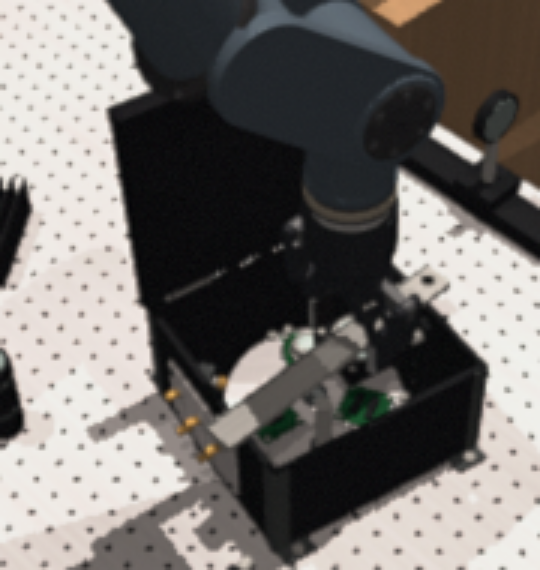

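Run:
```python
from h import *
c=optics.camera_params('wrist')
for p in ((250,230),(322,230),(250,60),(325,60),(251,330),(318,330)): print(onz(c,p,.123).round(4))
go([.5705,0,.114],90)
```

```text
[ 0.5635 -0.0164  0.123 ]
[0.5635 0.013  0.123 ]
[ 0.499 -0.015  0.123]
[0.4991 0.0119 0.123 ]
[ 0.6107 -0.017   0.123 ]
[0.6107 0.0128 0.123 ]
t 2.3 tcp [ 0.5842 -0.0057  0.1182] -> [0.5705, 0, 0.114] cmd [0.004  0.0138 0.0056] -0.004 F [0.9 0.4 0.5] q [-0.2   0.62  1.65 -0.01  0.86 -1.76] gap 0.703
```

Emit:
{"name": "step_arm", "arguments": {
  "commands": [
    [0.002,0.007,0.003,0],
    [0.004,0.014,0.006,0],
    [0.004,0.014,0.006,0],
    [0.004,0.014,0.006,0]
  ]
}}

```text
t: 2.63
tcp_pos: [0.5694, 0.0008, 0.1145]
tool_rot: [0.504, -0.499, -0.494, -0.503]
force: [-0.0, 0.3, -0.5]
finger_gap: 0.705
```

Run:
```python
from h import *
go([.5705,0,.114],90)
cv2.imwrite('pics/w3.png',optics.snapshot('wrist')[:,:,::-1])
```

```text
t 2.63 tcp [0.5694 0.0008 0.1145] -> [0.5705, 0, 0.114] cmd [ 0.0005 -0.0011 -0.0008] -0.004 F [-0.   0.3 -0.5] q [-0.19  0.61  1.69 -0.01  0.83 -1.76] gap 0.705
```

View pics/w3.png

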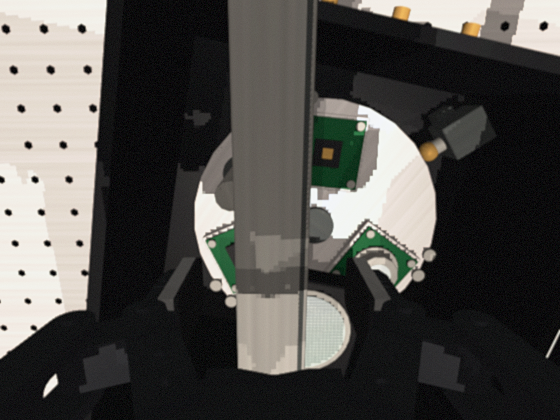

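Emit:
{"name": "step_arm", "arguments": {
  "commands": [
    [0.001,0,-0.001,0],
    [0.001,0,-0.001,0],
    [0.001,0,-0.001,0],
    [0.001,0,-0.001,0],
    [0.001,0,-0.001,0],
    [0.001,0,-0.001,0],
    [0.001,0,-0.001,0]
  ],
  "jaw": 0.0,
  "grip_force": 50
}}

```text
t: 3.27
tcp_pos: [0.5705, -0.0006, 0.1138]
tool_rot: [0.505, -0.499, -0.493, -0.503]
force: [-1.0, -0.5, 4.3]
finger_gap: 0.334
```

Run:
```python
from h import *
go([.5705,0,.2],90)
cv2.imwrite('pics/w4.png',optics.snapshot('wrist')[:,:,::-1])
```

```text
t 3.27 tcp [ 0.5705 -0.0006  0.1138] -> [0.5705, 0, 0.2] cmd [-0.0862 -0.0014 -0.    ] -0.004 F [-1.  -0.5  4.3] q [-0.19  0.61  1.68 -0.01  0.83 -1.76] gap 0.334
```

View pics/w4.png

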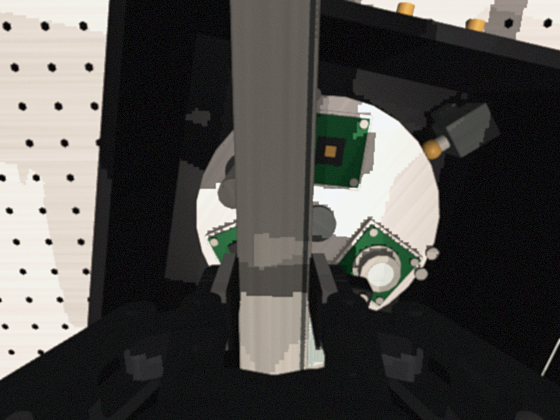

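Emit:
{"name": "step_arm", "arguments": {
  "commands": [
    [-0.005,0,0,0],
    [-0.015,0,0,0],
    [-0.03,0,0,0],
    [-0.05,0,0,0],
    [-0.075,0,0,0],
    [-0.09,0,0,0],
    [-0.09,0,0,0],
    [-0.09,0,0,0]
  ]
}}

```text
t: 3.98
tcp_pos: [0.5692, 0.0001, 0.2045]
tool_rot: [0.505, -0.499, -0.493, -0.503]
force: [-0.3, 0.1, -0.3]
finger_gap: 0.332
```

Run:
```python
from h import *
s=optics.snapshot('scene');w=optics.snapshot('wrist')
cv2.imwrite('pics/s5.png',np.hstack([cv2.resize(s[60:280,180:400,::-1],(400,400)),cv2.resize(w[:,:,::-1],(400,400))]))
go([.507,-.332,.2],104.9)
```

```text
t 4.08 tcp [5.679e-01 3.000e-04 2.027e-01] -> [0.507, -0.332, 0.2] cmd [ 0.0042  0.0597 -0.3325] -0.264 F [-0.2  0.6 -2.3] q [-0.19  0.48  1.62 -0.    1.03 -1.76] gap 0.333
```

View pics/s5.png

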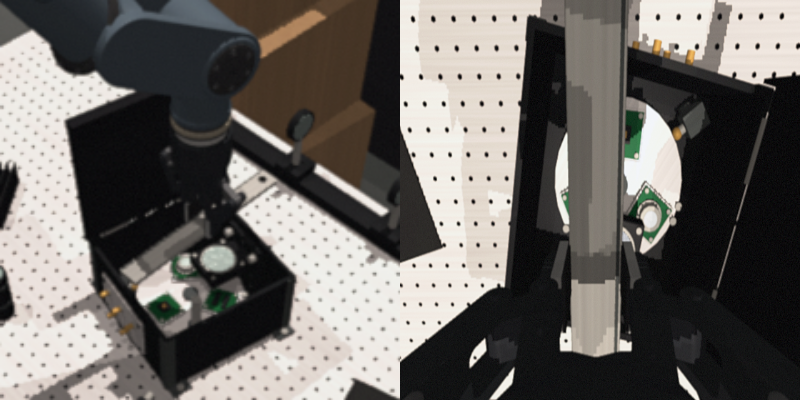

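Emit:
{"name": "step_arm", "arguments": {
  "commands": [
    [0,0.002,-0.012,0],
    [0,0.006,-0.035,-0.03],
    [0,0.012,-0.068,-0.07],
    [0,0.018,-0.1,-0.11],
    [0,0.024,-0.133,-0.15],
    [0,0.03,-0.166,-0.19],
    [0,0.036,-0.2,-0.23],
    [0,0.042,-0.233,-0.262]
  ]
}}

```text
t: 4.75
tcp_pos: [0.5233, -0.2345, 0.2022]
tool_rot: [0.565, -0.43, -0.556, -0.432]
force: [0.5, 0.2, -1.4]
finger_gap: 0.331
```

Run:
```python
from h import *
go([.507,-.332,.1],104.9)
```

```text
t 4.75 tcp [ 0.5233 -0.2345  0.2022] -> [0.507, -0.332, 0.1] cmd [ 0.1026  0.0416 -0.0892] -0.0 F [ 0.5  0.2 -1.4] q [-0.62  0.49  1.6   0.    1.04 -2.45] gap 0.331
```

Emit:
{"name": "step_arm", "arguments": {
  "commands": [
    [0.01,0.012,-0.026,0],
    [0.025,0.026,-0.055,0],
    [0.05,0.037,-0.08,0],
    [0.08,0.0416,-0.089,0],
    [0.11,0.0416,-0.089,0],
    [0.14,0.0416,-0.089,0],
    [0.15,0.0416,-0.089,0],
    [0.15,0.0416,-0.089,0]
  ]
}}

```text
t: 5.42
tcp_pos: [0.5045, -0.3305, 0.0485]
tool_rot: [0.561, -0.43, -0.56, -0.432]
force: [-1.1, -0.1, -1.8]
finger_gap: 0.33
```

Emit:
{"name": "step_arm", "arguments": {
  "commands": [
    [0,0,0,0],
    [0,0,0,0]
  ]
}}

```text
t: 5.58
tcp_pos: [0.5046, -0.3308, 0.0491]
tool_rot: [0.561, -0.43, -0.56, -0.432]
force: [0.2, 0.3, -1.7]
finger_gap: 0.331
```

Run:
```python
from h import *
s=optics.snapshot('scene');w=optics.snapshot('top')
cv2.imwrite('pics/s6.png',np.hstack([cv2.resize(s[220:420,280:480,::-1],(400,400)),cv2.resize(w[130:330,330:530,::-1],(400,400))]))
go([.507,-.332,.003],104.9)
```

```text
t 5.68 tcp [ 0.5053 -0.3311  0.0501] -> [0.507, -0.332, 0.003] cmd [ 0.0471 -0.0011 -0.0012] -0.001 F [-1.2 -0.6 -0.9] q [-0.77  0.75  1.62  0.    0.77 -2.6 ] gap 0.331
```

View pics/s6.png

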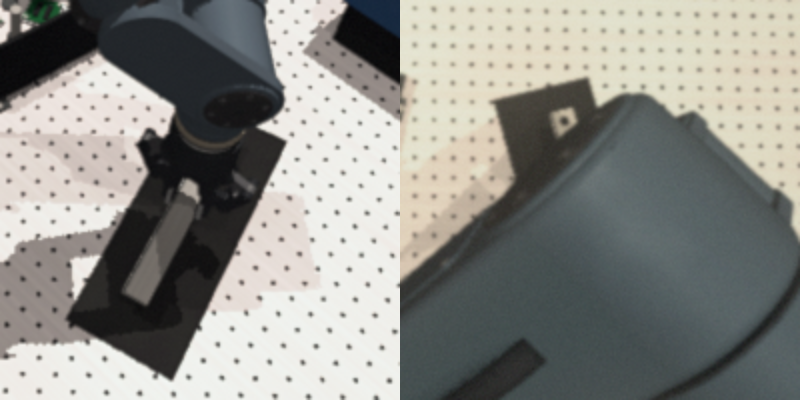

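Emit:
{"name": "step_arm", "arguments": {
  "commands": [
    [0.01,0,0,0],
    [0.02,0,0,0],
    [0.03,0,0,0],
    [0.037,0,0,0],
    [0.041,0,0,0],
    [0.043,0,0,0],
    [0.043,0,0,0]
  ]
}}

```text
t: 6.27
tcp_pos: [0.5052, -0.3308, 0.0062]
tool_rot: [0.562, -0.43, -0.559, -0.432]
force: [-0.2, 0.8, -1.4]
finger_gap: 0.337
```

Emit:
{"name": "step_arm", "arguments": {
  "commands": [
    [0.001,0,0,0],
    [0.002,0,0,0],
    [0.003,0,0,0],
    [0.003,0,0,0]
  ]
}}

```text
t: 6.6
tcp_pos: [0.5053, -0.3309, 0.0032]
tool_rot: [0.562, -0.43, -0.559, -0.432]
force: [0.4, -0.1, -1.4]
finger_gap: 0.331
```

Emit:
{"name": "step_arm", "arguments": {
  "commands": [
    [0.001,0,0,0],
    [0.001,0,0,0],
    [0.0015,0,0,0],
    [0.0015,0,0,0]
  ]
}}

```text
t: 6.93
tcp_pos: [0.5054, -0.331, 0.0029]
tool_rot: [0.562, -0.43, -0.559, -0.432]
force: [-1.9, 1.9, 6.6]
finger_gap: 0.331
```

Emit:
{"name": "step_arm", "arguments": {
  "commands": [
    [0,0,0,0],
    [0,0,0,0],
    [0,0,0,0],
    [0,0,0,0],
    [0,0,0,0]
  ],
  "jaw": 0.045
}}

```text
t: 7.35
tcp_pos: [0.5054, -0.331, 0.0027]
tool_rot: [0.562, -0.43, -0.559, -0.432]
force: [0.5, -0.5, 0.7]
finger_gap: 0.528
```

Emit:
{"name": "step_arm", "arguments": {
  "commands": [
    [-0.01,0,0,0],
    [-0.03,0,0,0],
    [-0.06,0,0,0],
    [-0.1,0,0,0],
    [-0.14,0,0,0],
    [-0.17,0,0,0],
    [-0.18,0,0,0],
    [-0.18,0,0,0]
  ]
}}

```text
t: 8.02
tcp_pos: [0.5062, -0.3323, 0.1869]
tool_rot: [0.565, -0.431, -0.556, -0.432]
force: [0.4, -0.6, 0.7]
finger_gap: 0.528
```

Run:
```python
from h import *
w=optics.snapshot('wrist')
cv2.imwrite('pics/w7.png',w[:,:,::-1])
c0=np.array([.5735,.027]);yaw=-10.9;qq=62.5
for r in (.058,):
  ph=np.radians(yaw+180+qq);p=c0+r*np.array([np.cos(ph),np.sin(ph)])
  go([p[0],p[1],.19],yaw+180+qq-90)
```

```text
t 8.07 tcp [ 0.5049 -0.3312  0.1843] -> [np.float64(0.537473428743858), np.float64(-0.018454220524898698), 0.19] cmd [-0.0064 -0.1118  0.2939] -0.641 F [-0.2  0.1 -0.9] q [-0.77  0.55  1.54  0.    1.04 -2.6 ] gap 0.523
```

View pics/w7.png

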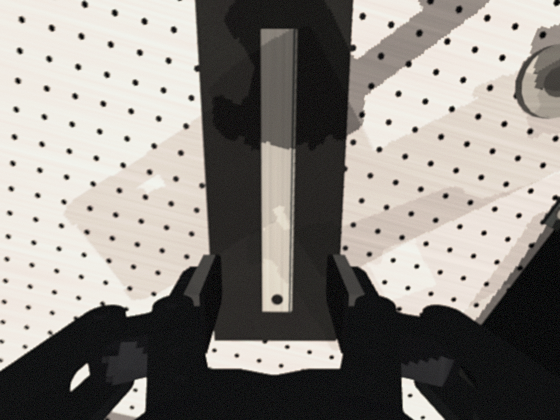

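Emit:
{"name": "step_arm", "arguments": {
  "commands": [
    [-0.002,-0.01,0.027,-0.06],
    [-0.004,-0.025,0.066,-0.16],
    [-0.006,-0.04,0.105,-0.26],
    [-0.006,-0.055,0.145,-0.36],
    [-0.006,-0.07,0.184,-0.46],
    [-0.006,-0.085,0.223,-0.55],
    [-0.006,-0.098,0.258,-0.62],
    [-0.006,-0.107,0.282,-0.641]
  ]
}}

```text
t: 8.73
tcp_pos: [0.5335, -0.0271, 0.187]
tool_rot: [0.669, -0.231, -0.668, -0.231]
force: [-0.0, -0.9, 0.7]
finger_gap: 0.53
```

Emit:
{"name": "step_arm", "arguments": {
  "commands": [
    [0,0,0,0],
    [0,0,0,0]
  ],
  "jaw": 0.035
}}

```text
t: 8.9
tcp_pos: [0.5313, -0.025, 0.1845]
tool_rot: [-0.667, 0.23, 0.671, 0.23]
force: [0.3, 0.1, -0.3]
finger_gap: 0.409
```

Run:
```python
from h import *
c=optics.camera_params('wrist');w=optics.snapshot('wrist')
cv2.imwrite('pics/w8.png',w[:,:,::-1]); print(c)
go([.5375,-.0185,.19],141.6)
print(proj(c,[.5375,-.0185,.095]))
```

```text
{'mtx': array([[356.02670461,   0.        , 273.66284096],
       [  0.        , 356.02670461, 210.67007755],
       [  0.        ,   0.        ,   1.        ]]), 'origin': array([ 0.49107391, -0.07938846,  0.32801301]), 'attitude': array([0.3223658 , 0.93726359, 0.12634635, 0.04066765])}
t 8.95 tcp [ 0.532  -0.0266  0.185 ] -> [0.5375, -0.0185, 0.19] cmd [-0.0051 -0.0097  0.0007] 0.006 F [ 0.5 -0.  -0.9] q [-0.26  0.47  1.71 -0.    0.97 -2.74] gap 0.413
[273.04994592 228.94119664]
```

View pics/w8.png

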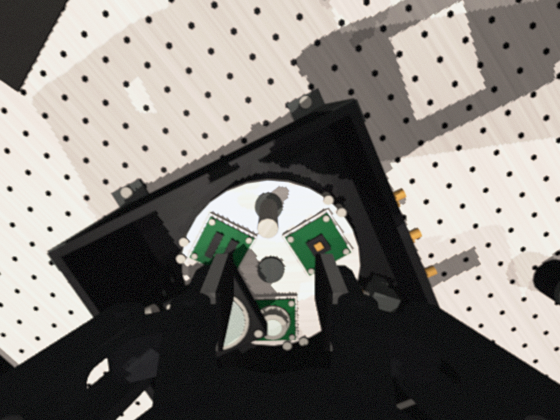

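Run:
```python
from h import *
c=optics.camera_params('wrist')
p=onz(c,(267.5,228),.095);print(p)
h=onz(c,(272,268),.045);print('hub',h)
p[2]=.15; go(p,132)
```

```text
[ 0.541078   -0.02289692  0.095     ]
hub [0.5711278  0.02035829 0.045     ]
t 8.95 tcp [ 0.532  -0.0266  0.185 ] -> [ 0.541078   -0.02289692  0.15      ] cmd [ 0.0349 -0.0085 -0.005 ] 0.173 F [ 0.5 -0.  -0.9] q [-0.26  0.47  1.71 -0.    0.97 -2.74] gap 0.413
```

Emit:
{"name": "step_arm", "arguments": {
  "commands": [
    [0.01,-0.006,-0.003,0.06],
    [0.025,-0.008,-0.003,0.12],
    [0.035,-0.008,-0.003,0.17],
    [0.035,-0.008,-0.003,0.17],
    [0.035,-0.008,-0.003,0.17]
  ]
}}

```text
t: 9.37
tcp_pos: [0.5386, -0.0236, 0.1489]
tool_rot: [-0.644, 0.288, 0.648, 0.286]
force: [-0.9, -0.1, 0.5]
finger_gap: 0.409
```

Run:
```python
from h import *
c=optics.camera_params('wrist');w=optics.snapshot('wrist')
cv2.imwrite('pics/w9.png',w[:,:,::-1])
go([.538,-.021,.075],132)
print(proj(c,[.538,-.021,.095]))
```

```text
t 9.42 tcp [ 0.5391 -0.0235  0.1496] -> [0.538, -0.021, 0.075] cmd [ 0.0746 -0.0011  0.0024] 0.003 F [1.  0.  0.6] q [-0.25  0.53  1.72 -0.    0.89 -2.56] gap 0.411
[278.87796567 235.4422275 ]
```

View pics/w9.png

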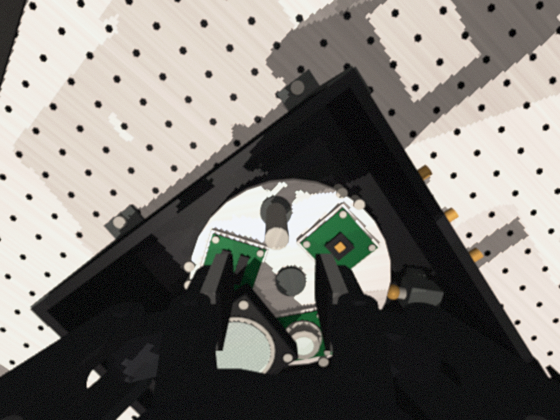

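Emit:
{"name": "step_arm", "arguments": {
  "commands": [
    [0.015,-0.001,0.001,0],
    [0.035,-0.001,0.001,0],
    [0.055,-0.001,0.001,0],
    [0.068,-0.001,0.001,0],
    [0.072,-0.001,0.001,0],
    [0.072,-0.001,0.001,0]
  ]
}}

```text
t: 9.92
tcp_pos: [0.5386, -0.0226, 0.0772]
tool_rot: [-0.644, 0.288, 0.648, 0.286]
force: [0.3, -0.1, 1.0]
finger_gap: 0.41
```

Run:
```python
from h import *
c=optics.camera_params('wrist');w=optics.snapshot('wrist')
s=optics.snapshot('scene')
cv2.imwrite('pics/w10.png',np.hstack([cv2.resize(s[120:300,200:380,::-1],(400,400)),cv2.resize(w[:,:,::-1],(400,300))[:, :]if 0 else cv2.resize(w[:,:,::-1],(400,400))]))
go([.538,-.021,.078],132)
```

```text
t 10.02 tcp [ 0.5396 -0.0226  0.0784] -> [0.538, -0.021, 0.078] cmd [0.0004 0.0002 0.0023] 0.002 F [0.1 0.6 0.7] q [-0.25  0.65  1.77 -0.    0.73 -2.55] gap 0.411
```

View pics/w10.png

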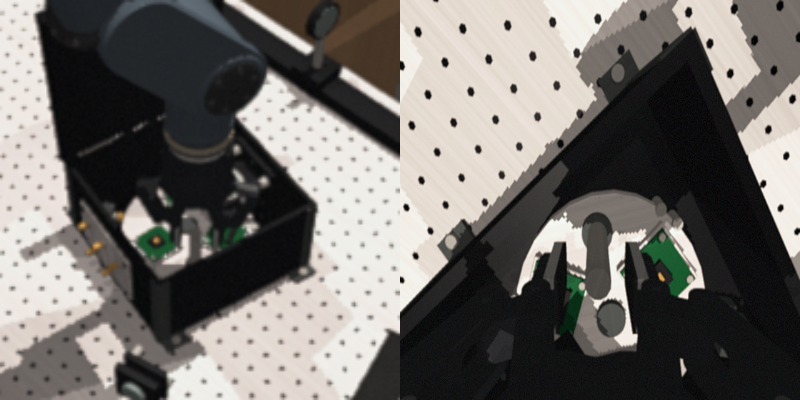

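```bash
cat >> h.py <<'E'
C0=np.array([.5735,.027]); YAW=-10.9
def arc(qs,z,r=.058,lead=0,yawlag=0):
    s=telemetry.sense(); M=R.from_quat(s['tool_rot']).as_matrix()
    y0=np.degrees(np.arctan2(M[1,2],M[0,2])); rel=s['tcp_pos'][:2]-C0
    print('now q',round((np.degrees(np.arctan2(rel[1],rel[0]))-YAW-180)%360,1),'r',np.linalg.norm(rel).round(4),'yaw',y0.round(1),'F',s['force'].round(1),'t',round(s['t'],2))
    out=[]
    for q in qs:
        ph=np.radians(YAW+180+q); p=np.append(C0+r*np.array([np.cos(ph),np.sin(ph)]),z)
        d=M.T@(p-s['tcp_pos']); t=-np.radians((YAW+90+q+yawlag-y0+90)%180-90)
        out.append([*d.round(4).tolist(),round(float(t),3)])
    print(out)
E
python3 - <<'E'
from h import *
arc([60,57,53,49,45,41,37,34],.077)
E
```

```text
now q 66.6 r 0.06 yaw 132.1 F [0.1 0.6 0.7] t 10.02
[[0.0015, -0.0008, 0.007, -0.121], [0.0015, -0.0005, 0.01, -0.069], [0.0015, -0.0004, 0.0141, 0.001], [0.0015, -0.0005, 0.0181, 0.071], [0.0015, -0.001, 0.0222, 0.14], [0.0015, -0.0017, 0.0261, 0.21], [0.0015, -0.0026, 0.0301, 0.28], [0.0015, -0.0036, 0.033, 0.332]]
```

Emit:
{"name": "step_arm", "arguments": {
  "commands": [
    [0,0,0,0],
    [0,0,0,0],
    [0,0,0,0]
  ],
  "jaw": 0.022,
  "grip_force": 20
}}

```text
t: 10.27
tcp_pos: [0.5403, -0.0228, 0.0794]
tool_rot: [-0.646, 0.287, 0.647, 0.286]
force: [0.6, -0.3, -0.2]
finger_gap: 0.259
```

Run:
```python
from h import *
print(telemetry.sense()['finger_gap'])
arc([62,60,57,54,51,47,43,39],.077)
```

```text
0.25896717124716445
now q 67.2 r 0.0598 yaw 132.1 F [ 0.6 -0.3 -0.2] t 10.27
[[0.0024, -0.0007, 0.0056, -0.156], [0.0024, -0.0004, 0.0076, -0.121], [0.0024, -0.0001, 0.0107, -0.069], [0.0024, -0.0, 0.0137, -0.017], [0.0024, -0.0, 0.0167, 0.036], [0.0024, -0.0003, 0.0208, 0.106], [0.0024, -0.0009, 0.0248, 0.175], [0.0024, -0.0017, 0.0287, 0.245]]
```

Emit:
{"name": "step_arm", "arguments": {
  "commands": [
    [0.002,0,0.004,0],
    [0.002,0,0.008,0],
    [0.002,0,0.011,0],
    [0.002,0,0.014,0],
    [0.002,0,0.017,0.04],
    [0.002,0,0.021,0.1],
    [0.002,-0.001,0.025,0.17],
    [0.002,-0.002,0.029,0.24]
  ]
}}

```text
t: 10.93
tcp_pos: [0.522, 0.0003, 0.0774]
tool_rot: [-0.607, 0.364, 0.607, 0.363]
force: [0.5, -1.3, 0.4]
finger_gap: 0.254
```

Run:
```python
from h import *
w=optics.snapshot('wrist');cv2.imwrite('pics/w11.png',w[:,:,::-1])
arc([38,35,32,29,26,23,20,17],.077)
```

```text
now q 37.2 r 0.0584 yaw 118.1 F [-0.5  0.2  0.3] t 10.98
[[0.0003, -0.0004, -0.0008, 0.017], [0.0003, -0.0005, 0.0022, 0.07], [0.0003, -0.0008, 0.0053, 0.122], [0.0003, -0.0012, 0.0083, 0.175], [0.0003, -0.0018, 0.0112, 0.227], [0.0003, -0.0026, 0.0142, 0.279], [0.0003, -0.0035, 0.0171, 0.332], [0.0003, -0.0046, 0.0199, 0.384]]
```

View pics/w11.png

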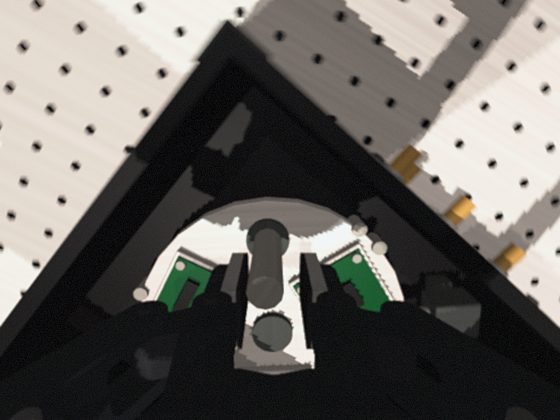

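Emit:
{"name": "step_arm", "arguments": {
  "commands": [
    [0,0,0.003,0.05],
    [0,0,0.006,0.12],
    [0,-0.001,0.009,0.18],
    [0,-0.002,0.012,0.23],
    [0,-0.003,0.014,0.28],
    [0,-0.003,0.016,0.32],
    [0,-0.004,0.018,0.36],
    [0,-0.005,0.02,0.384]
  ]
}}

```text
t: 11.65
tcp_pos: [0.5156, 0.0213, 0.0772]
tool_rot: [-0.525, 0.474, 0.527, 0.472]
force: [-1.3, -1.4, 0.0]
finger_gap: 0.258
```

Run:
```python
from h import *
arc([15,13,11,9,7,5,3,1],.077)
```

```text
now q 16.5 r 0.0582 yaw 96.1 F [-1.3 -1.4  0. ] t 11.65
[[0.0002, -0.0002, 0.0015, 0.035], [0.0002, -0.0003, 0.0035, 0.07], [0.0002, -0.0005, 0.0055, 0.105], [0.0002, -0.0008, 0.0075, 0.14], [0.0002, -0.0011, 0.0095, 0.175], [0.0002, -0.0015, 0.0115, 0.21], [0.0002, -0.0019, 0.0135, 0.244], [0.0002, -0.0024, 0.0155, 0.279]]
```

Emit:
{"name": "step_arm", "arguments": {
  "commands": [
    [0,0,0.0015,0.035],
    [0,0,0.003,0.065],
    [0,0,0.0045,0.09],
    [0,-0.001,0.006,0.11],
    [0,-0.001,0.0075,0.14],
    [0,-0.001,0.009,0.165],
    [0,-0.001,0.0105,0.19],
    [0,-0.002,0.012,0.21]
  ]
}}

```text
t: 12.32
tcp_pos: [0.516, 0.032, 0.0772]
tool_rot: [-0.474, 0.527, 0.474, 0.523]
force: [-2.8, -12.6, -0.3]
finger_gap: 0.253
```

Run:
```python
from h import *
w=optics.snapshot('wrist');cv2.imwrite('pics/w12.png',w[:,:,::-1])
arc([3,2,1,0,-1,-2,-3,-3.5],.077)
```

```text
now q 6.1 r 0.0577 yaw 84.2 F [-0.3 -9.   0.8] t 12.37
[[0.0002, 0.0002, 0.0031, 0.036], [0.0001, 0.0002, 0.0041, 0.054], [0.0001, 0.0001, 0.0051, 0.071], [0.0001, 0.0, 0.0061, 0.089], [0.0001, -0.0, 0.0072, 0.106], [0.0001, -0.0002, 0.0082, 0.124], [0.0001, -0.0003, 0.0092, 0.141], [0.0001, -0.0004, 0.0097, 0.15]]
```

View pics/w12.png

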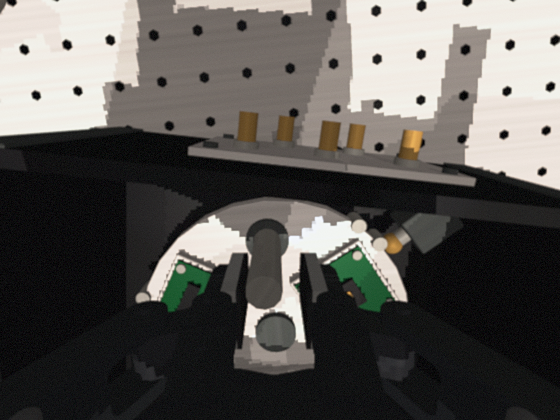

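Emit:
{"name": "step_arm", "arguments": {
  "commands": [
    [0,0,0.001,0.015],
    [0,0,0.002,0.03],
    [0,0,0.003,0.04],
    [0,0,0.004,0.055],
    [0,0,0.005,0.07],
    [0,0,0.006,0.085],
    [0,0,0.006,0.089],
    [0,0,0.006,0.089]
  ]
}}

```text
t: 13.03
tcp_pos: [0.5169, 0.0324, 0.0771]
tool_rot: [-0.454, 0.548, 0.45, 0.54]
force: [-1.4, -22.6, -1.3]
finger_gap: 0.259
```

Run:
```python
from h import *
w=optics.snapshot('wrist');cv2.imwrite('pics/w13.png',w[:,:,::-1])
arc([0,-1,-2,-3,-3.5],.077)
```

```text
now q 5.5 r 0.0569 yaw 79.4 F [ -2.8 -22.8  -1.2] t 13.08
[[0.0001, 0.0013, 0.0054, 0.005], [0.0, 0.0013, 0.0064, 0.023], [0.0, 0.0013, 0.0074, 0.04], [0.0, 0.0012, 0.0084, 0.058], [0.0, 0.0012, 0.009, 0.066]]
```

View pics/w13.png

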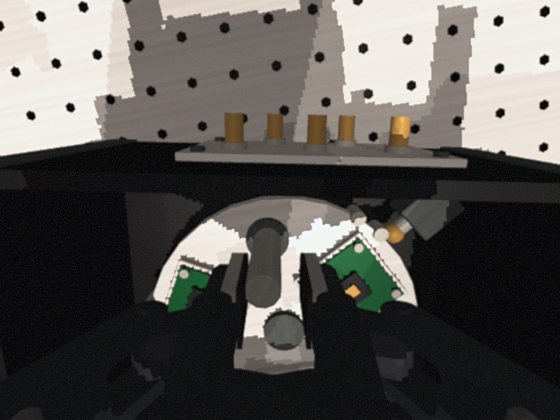

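Run:
```python
from h import *
c=optics.camera_params('wrist')
b=onz(c,(267,240),.034);print('post base',b)
rel=b[:2]-C0;print(np.linalg.norm(rel),(np.degrees(np.arctan2(rel[1],rel[0]))-YAW-180)%360)
for z in (.04,.05): print(onz(c,(283,332),z))
print(telemetry.sense()['ft_torque'])
s=optics.snapshot('scene');t=optics.snapshot('top')
cv2.imwrite('pics/s14.png',np.hstack([cv2.resize(s[80:280,190:390,::-1],(400,400)),cv2.resize(t[100:300,190:390,::-1],(400,400))]))
```

```text
post base [0.51726545 0.02685461 0.034     ]
0.05623473300804967 11.048137265914875
[0.57230265 0.02592654 0.04      ]
[0.56563834 0.02699472 0.05      ]
[-3.65075207  0.32420659  0.06463601]
```

View pics/s14.png

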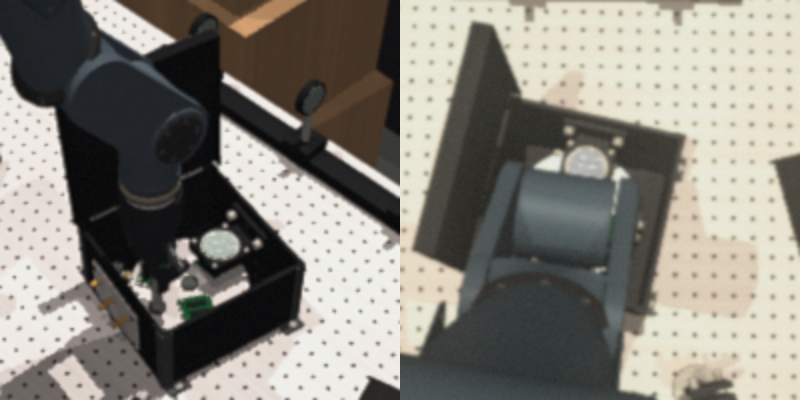

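Run:
```python
from h import *
c=optics.camera_params('wrist'); s=telemetry.sense()
print('tcp px',proj(c,s['tcp_pos']),s['tcp_pos'],s['force'])
for q in (9,11):
  ph=np.radians(YAW+180+q);
  for z in (.034,.08,.095): print(q,z,proj(c,[*(C0+.058*np.array([np.cos(ph),np.sin(ph)])),z]))
w=cv2.imread('pics/w13.png')[180:400,120:440];cv2.imwrite('pics/w13c.png',cv2.resize(w,None,fx=2.4,fy=2.4))
w=cv2.imread('pics/s14.png')[180:360,60:300];cv2.imwrite('pics/s14c.png',cv2.resize(w,None,fx=3,fy=3))
```

```text
tcp px [276.27257447 270.60386568] [0.51684866 0.03241397 0.07710582] [ -2.11454179 -22.81149237  -1.20825729]
9 0.034 [270.07549733 236.46481176]
9 0.08 [267.68775599 272.01772932]
9 0.095 [266.57818296 288.53901565]
11 0.034 [266.47947578 237.03042118]
11 0.08 [263.05068288 272.72100923]
11 0.095 [261.45772678 289.30222069]
```

View pics/w13c.png

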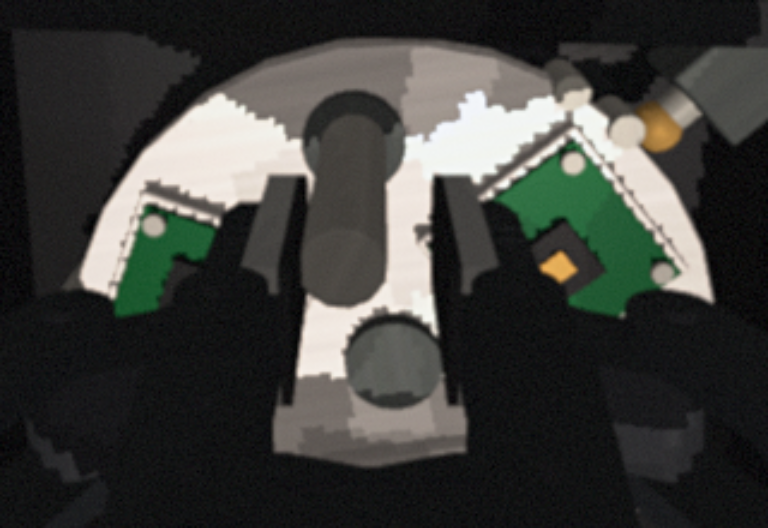

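View pics/s14c.png

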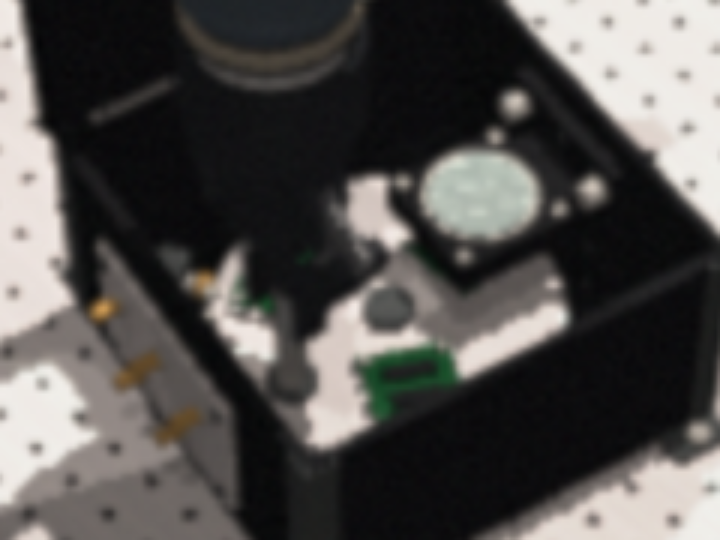

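Emit:
{"name": "step_arm", "arguments": {
  "commands": [
    [0,0,-0.001,0],
    [0,0,-0.002,0],
    [0,0,-0.002,0]
  ]
}}

```text
t: 13.43
tcp_pos: [0.5163, 0.0305, 0.0771]
tool_rot: [-0.453, 0.548, 0.45, 0.54]
force: [0.0, -0.1, 0.2]
finger_gap: 0.259
```

Emit:
{"name": "step_arm", "arguments": {
  "commands": [
    [0,0,-0.001,0],
    [0,0,-0.003,0],
    [0,0,-0.003,0]
  ]
}}

```text
t: 13.68
tcp_pos: [0.5155, 0.0279, 0.0771]
tool_rot: [-0.453, 0.548, 0.45, 0.54]
force: [-0.5, 0.7, 0.2]
finger_gap: 0.259
```

Run:
```python
from h import *
w=optics.snapshot('wrist')[180:400,120:440,::-1];cv2.imwrite('pics/w15c.png',cv2.resize(w,None,fx=2.4,fy=2.4))
arc([9,6],.077)
```

```text
now q 10.0 r 0.0579 yaw 79.4 F [-0.1 -0.3 -0.7] t 13.73
[[0.0001, 0.0003, 0.0009, -0.152], [0.0001, 0.0006, 0.004, -0.1]]
```

View pics/w15c.png

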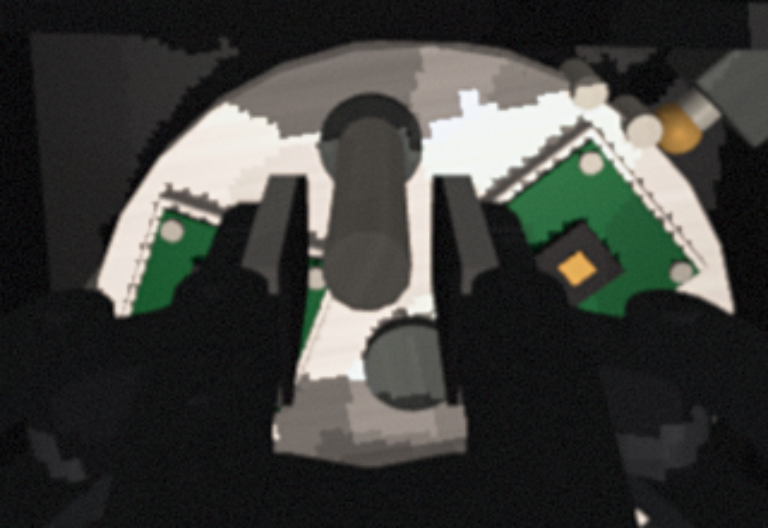

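Run:
```python
from h import *
f=lambda x,y:(190+(x+.5)/3.3-.5,95+(y+.5)/3.3-.5)
g=lambda x,y:(200+(x+.5)/3.1-.5,90+(y+.5)/3.1-.5)
p,e=tri('top',f(175,442),'scene',g(153,383));print('plunger',p,e, 'box', R.from_euler('z',-YAW,degrees=True).apply(p-[*C0,0]))
p,e=tri('top',f(197,427),'scene',g(167,395));print('amber',p,e)
a=cv2.imread('pics/scene0.png')[180:260,225:290]; b=cv2.imread('pics/top0.png')[195:260,220:290]
cv2.imwrite('pics/z.png',np.hstack([cv2.resize(a,(400,480),interpolation=2),cv2.resize(b,(400,480),interpolation=2)]))
```

```text
plunger [0.51652422 0.11332849 0.04136574] 0.005402819579397474 box [-0.07227219  0.07399715  0.04136574]
amber [0.52616297 0.10057882 0.02837594] 0.0027833846166968545
```

View pics/z.png

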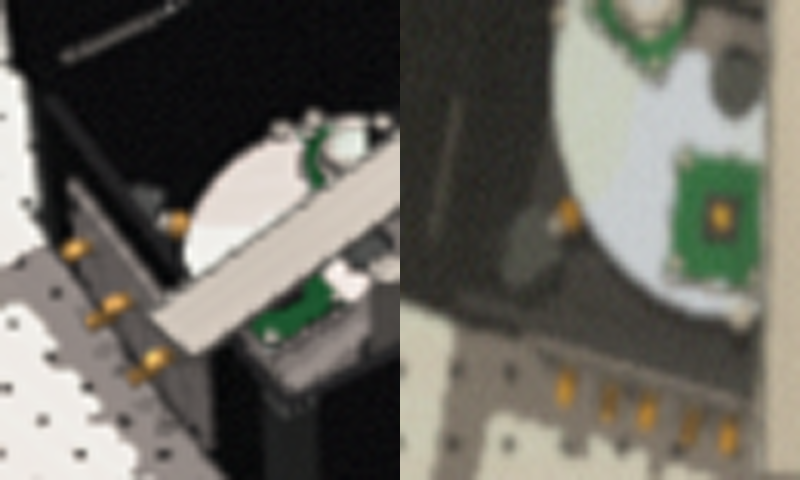

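Emit:
{"name": "step_arm", "arguments": {
  "commands": [
    [0,0,0.003,0],
    [0,0,0.006,0],
    [0,0,0.008,0],
    [0,0,0.009,0],
    [0,0,0.01,0],
    [0,0,0.01,0],
    [0,0,0.01,0]
  ]
}}

```text
t: 14.32
tcp_pos: [0.5161, 0.0327, 0.077]
tool_rot: [-0.456, 0.55, 0.45, 0.536]
force: [-4.7, -22.7, 2.1]
finger_gap: 0.256
```

Run:
```python
from h import *
arc([9,6],.077)
```

```text
now q 5.2 r 0.0577 yaw 79.7 F [ -4.7 -22.7   2.1] t 14.32
[[0.0001, -0.0001, -0.0038, -0.147], [0.0, 0.0002, -0.0008, -0.095]]
```

Emit:
{"name": "step_arm", "arguments": {
  "commands": [
    [0,0,0.006,0],
    [0,0,0.007,0],
    [0,0,0.0075,0],
    [0,0,0.008,0],
    [0,0,0.008,0]
  ]
}}

```text
t: 14.73
tcp_pos: [0.5179, 0.0411, 0.0769]
tool_rot: [-0.456, 0.55, 0.45, 0.536]
force: [-0.2, -0.4, 0.5]
finger_gap: 0.258
```

Run:
```python
from h import *
arc([9,6],.077)
c=optics.camera_params('wrist')
w=optics.snapshot('wrist')[180:400,120:440,::-1];cv2.imwrite('pics/w16c.png',cv2.resize(w,None,fx=2.4,fy=2.4))
```

```text
now q 356.6 r 0.0574 yaw 79.7 F [-0.2 -0.4  0.5] t 14.73
[[0.0001, 0.0001, -0.0124, -0.147], [0.0001, 0.0005, -0.0094, -0.094]]
```

View pics/w16c.png

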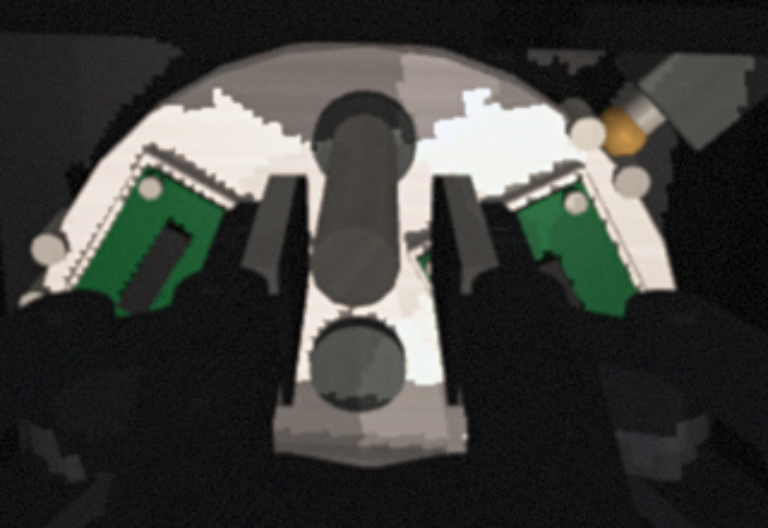

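Emit:
{"name": "step_arm", "arguments": {
  "commands": [
    [-0.01,0,-0.002,0],
    [-0.03,0,-0.002,0],
    [-0.06,0,-0.002,0],
    [-0.095,0,-0.002,0],
    [-0.13,0,-0.002,0],
    [-0.16,0,-0.002,0],
    [-0.17,0,-0.002,0],
    [-0.17,0,-0.002,0]
  ],
  "jaw": 0.026
}}

```text
t: 15.45
tcp_pos: [0.5212, 0.0426, 0.2507]
tool_rot: [-0.459, 0.547, 0.448, 0.538]
force: [-0.1, -1.6, -0.2]
finger_gap: 0.302
```

Run:
```python
from h import *
w=optics.snapshot('wrist');c=optics.camera_params('wrist')
cv2.imwrite('pics/w17.png',w[:,:,::-1])
ph=np.radians(YAW+180)
print(proj(c,[*(C0+.058*np.array([np.cos(ph),np.sin(ph)])),.095]),proj(c,[*C0,.045]))
go([.43,-.02,.25],79)
```

```text
[272.52333904 191.54509727] [273.04153322 236.38571639]
t 15.5 tcp [0.5196 0.0427 0.2483] -> [0.43, -0.02, 0.25] cmd [ 0.      0.077  -0.0777] 0.013 F [-0.5 -0.5 -0.6] q [-0.12  0.37  1.67 -0.02  1.11 -1.5 ] gap 0.302
```

View pics/w17.png

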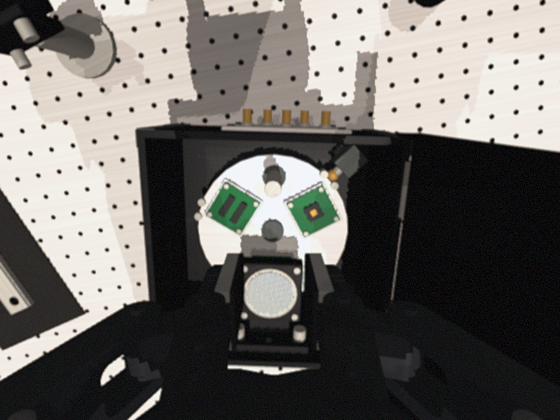

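Run:
```python
from h import *
go([.415,.0,.28],30)
```

```text
t 15.5 tcp [0.5196 0.0427 0.2483] -> [0.415, 0.0, 0.28] cmd [-0.0303  0.0954 -0.0613] 0.868 F [-0.5 -0.5 -0.6] q [-0.12  0.37  1.67 -0.02  1.11 -1.5 ] gap 0.302
```

Emit:
{"name": "step_arm", "arguments": {
  "commands": [
    [-0.01,0.02,-0.02,0.05],
    [-0.02,0.05,-0.04,0.15],
    [-0.03,0.08,-0.055,0.27],
    [-0.03,0.095,-0.06,0.39],
    [-0.03,0.095,-0.06,0.51],
    [-0.03,0.095,-0.06,0.63],
    [-0.03,0.095,-0.06,0.75],
    [-0.03,0.095,-0.06,0.868]
  ],
  "jaw": 0.0
}}

```text
t: 16.17
tcp_pos: [0.4141, 0.0015, 0.2778]
tool_rot: [-0.186, 0.689, 0.176, 0.679]
force: [-0.4, -0.0, 0.5]
finger_gap: 0.003
```

Run:
```python
from h import *
go([.39,.22,.30],-10.9)
go([.48,.32,.30],-10.9)
```

```text
t 16.17 tcp [0.4141 0.0015 0.2778] -> [0.39, 0.22, 0.3] cmd [-0.0259  0.2016  0.0867] 0.707 F [-0.4 -0.   0.5] q [-0.25  0.18  1.86 -0.02  1.11 -0.76] gap 0.003
t 16.17 tcp [0.4141 0.0015 0.2778] -> [0.48, 0.32, 0.3] cmd [-0.0286  0.244   0.2144] 0.707 F [-0.4 -0.   0.5] q [-0.25  0.18  1.86 -0.02  1.11 -0.76] gap 0.003
```

Emit:
{"name": "step_arm", "arguments": {
  "commands": [
    [-0.005,0.02,0.008,0.08],
    [-0.01,0.055,0.023,0.18],
    [-0.02,0.09,0.038,0.28],
    [-0.025,0.125,0.053,0.38],
    [-0.026,0.16,0.068,0.48],
    [-0.027,0.195,0.084,0.58],
    [-0.028,0.22,0.11,0.68],
    [-0.028,0.235,0.15,0.707]
  ]
}}

```text
t: 16.83
tcp_pos: [0.4193, 0.2757, 0.2986]
tool_rot: [0.06, 0.709, -0.075, 0.698]
force: [0.7, -2.0, 0.8]
finger_gap: -0.0
```

```bash
cat >> h.py <<'E'
def box2w(x,y,z):
    return R.from_euler('z',YAW,degrees=True).apply([x,y,z])+[*C0,0]
def w2box(p): return R.from_euler('z',-YAW,degrees=True).apply(np.array(p)-[*C0,0])
E
python3 - <<'E'
from h import *
go([.5,.30,.30],-10.9)
go(box2w(0,.215,.29).round(4),-10.9)
E
```

```text
t 16.83 tcp [0.4193 0.2757 0.2986] -> [0.5, 0.3, 0.3] cmd [-0.0033  0.0392  0.0746] -0.001 F [ 0.7 -2.   0.8] q [ 0.37  0.29  1.63 -0.01  1.24  0.56] gap -0.0
t 16.83 tcp [0.4193 0.2757 0.2986] -> [0.6142 0.2381 0.29  ] cmd [0.0059 0.0003 0.1986] -0.001 F [ 0.7 -2.   0.8] q [ 0.37  0.29  1.63 -0.01  1.24  0.56] gap -0.0
```

Emit:
{"name": "step_arm", "arguments": {
  "commands": [
    [0,0.005,0.02,0],
    [0.003,0.005,0.05,0],
    [0.006,0.003,0.08,0],
    [0.006,0,0.11,0],
    [0.006,0,0.14,0],
    [0.006,0,0.17,0],
    [0.006,0,0.19,0],
    [0.006,0,0.1986,0]
  ]
}}

```text
t: 17.5
tcp_pos: [0.6158, 0.2364, 0.2862]
tool_rot: [0.06, 0.711, -0.076, 0.697]
force: [-0.2, -0.1, -0.1]
finger_gap: -0.003
```

Emit:
{"name": "step_arm", "arguments": {
  "commands": [
    [0,0,0,0],
    [0,0,0,0]
  ]
}}

```text
t: 17.67
tcp_pos: [0.6144, 0.236, 0.2834]
tool_rot: [0.06, 0.712, -0.077, 0.695]
force: [-0.3, -0.2, -0.0]
finger_gap: -0.002
```

Run:
```python
from h import *
s=optics.snapshot('scene');t=optics.snapshot('top')
cv2.imwrite('pics/s18.png',np.hstack([cv2.resize(s[60:280,150:370,::-1],(400,400)),cv2.resize(t[80:300,170:390,::-1],(400,400))]))
go(box2w(0,.15,.29),-10.9)
print(w2box(telemetry.sense()['tcp_pos']))
```

```text
t 17.77 tcp [0.6139 0.2367 0.2851] -> [0.60186432 0.17429381 0.29      ] cmd [-0.0033 -0.0637  0.    ] -0.003 F [0.5 0.3 0.1] q [ 0.21  0.54  1.26 -0.02  1.38  0.4 ] gap 0.0
[3.02876318e-05 2.13550860e-01 2.85056526e-01]
```

View pics/s18.png

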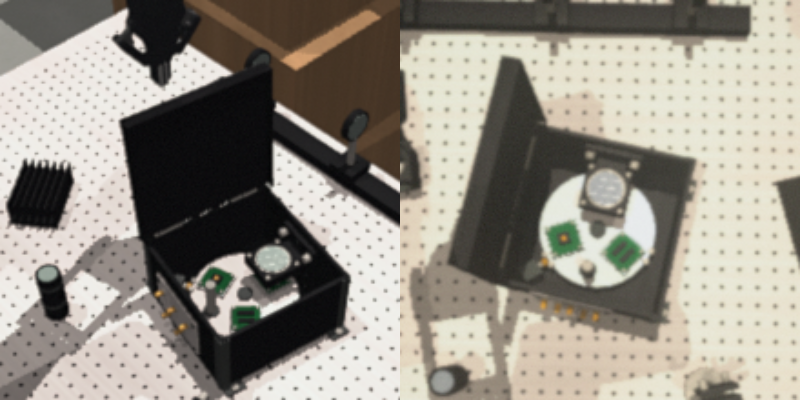

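Run:
```python
from h import *
p=telemetry.sense()['tcp_pos']
a=proj('scene',p);b=proj('top',p);print(a,b,(a-[150,60])/.55,(b-[170,80])/.55)
# lid corners predicted for angles
for th in (1.6,1.65,1.7,1.75,1.8):
  e=lambda x:box2w(x,.106-.216*np.cos(th),.115+.216*np.sin(th))
  print(th,[((proj(c,e(x))-o)/.55).round(0) for c,o in(('scene',[150,60]),('top',[170,80])) for x in(-.11,.11)])
```

```text
[238.9560081  105.00029438] [170.56829828 164.07951676] [161.73819654  81.81871706] [  1.03326961 152.87184866]
1.6 [array([124., 127.]), array([268.,  66.]), array([ 62., 270.]), array([113.,  59.])]
1.65 [array([120., 122.]), array([264.,  62.]), array([ 51., 268.]), array([103.,  57.])]
1.7 [array([116., 118.]), array([259.,  58.]), array([ 41., 266.]), array([93., 56.])]
1.75 [array([112., 115.]), array([255.,  55.]), array([ 31., 264.]), array([83., 54.])]
1.8 [array([108., 111.]), array([251.,  52.]), array([ 21., 262.]), array([73., 53.])]
```

```bash
cat >> h.py <<'E'
def lid(ths,r=.18,half=.011,x=0.0,dn=0):
    s=telemetry.sense(); M=R.from_quat(s['tool_rot']).as_matrix()
    b=w2box(s['tcp_pos']); print('t',round(s['t'],2),'tcp box',b.round(4),'F',s['force'].round(1),'tilt',(M[:,0]).round(3))
    for th in ths:
        n=np.array([0,np.sin(th),np.cos(th)]);e=np.array([0,-np.cos(th),np.sin(th)])
        p=np.array([x,.106,.115])+r*e+n*(.006+half*np.sin(th)+dn)
        print(round(th,2),(M.T@(box2w(*p)-s['tcp_pos'])).round(4).tolist())
E
python3 - <<'E'
from h import *
lid([1.8,1.7,1.63,1.57,1.5,1.45])
E
```

```text
t 17.77 tcp box [0.     0.2136 0.2851] F [0.5 0.3 0.1] tilt [-0.025 -0.022 -0.999]
1.8 [-0.0001, -0.0504, 0.0001]
1.7 [-0.0045, -0.0677, 0.0]
1.63 [-0.0065, -0.0801, 0.0]
1.57 [-0.0076, -0.0909, 0.0]
1.5 [-0.008, -0.1036, 0.0]
1.45 [-0.0077, -0.1127, 0.0]
```

Emit:
{"name": "step_arm", "arguments": {
  "commands": [
    [0,-0.02,0,0],
    [0,-0.04,0,0],
    [-0.003,-0.057,0,0],
    [-0.005,-0.067,0,0],
    [-0.006,-0.075,0,0],
    [-0.007,-0.083,0,0],
    [-0.007,-0.091,0,0],
    [-0.008,-0.099,0,0]
  ]
}}

```text
t: 18.43
tcp_pos: [0.5947, 0.1405, 0.2955]
tool_rot: [0.06, 0.712, -0.076, 0.696]
force: [0.8, 1.8, -2.4]
finger_gap: -0.001
```

Run:
```python
from h import *
lid([1.5,1.44,1.38,1.32,1.26,1.2,1.14,1.08,1.02])
s=optics.snapshot('scene')
cv2.imwrite('pics/s19.png',cv2.resize(s[60:280,150:370,::-1],(550,550)))
```

```text
t 18.43 tcp box [-0.0007  0.1155  0.2955] F [ 0.8  1.8 -2.4] tilt [-0.025 -0.02  -0.999]
1.5 [-0.0001, -0.0053, 0.0007]
1.44 [0.0002, -0.0162, 0.0007]
1.38 [0.0012, -0.0271, 0.0007]
1.32 [0.0029, -0.0379, 0.0008]
1.26 [0.0053, -0.0487, 0.0009]
1.2 [0.0083, -0.0593, 0.0009]
1.14 [0.012, -0.0698, 0.001]
1.08 [0.0163, -0.0801, 0.0011]
1.02 [0.0213, -0.0901, 0.0012]
```

View pics/s19.png

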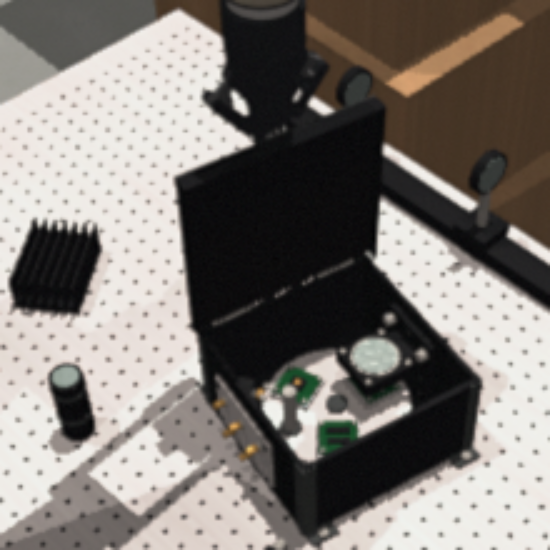

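Emit:
{"name": "step_arm", "arguments": {
  "commands": [
    [0,-0.009,0,0],
    [0,-0.018,0,0],
    [0.001,-0.027,0,0],
    [0.003,-0.038,0,0],
    [0.005,-0.048,0,0],
    [0.008,-0.059,0,0],
    [0.012,-0.07,0,0],
    [0.016,-0.08,0,0]
  ]
}}

```text
t: 19.15
tcp_pos: [0.5786, 0.0584, 0.2815]
tool_rot: [0.059, 0.712, -0.077, 0.695]
force: [0.4, 1.6, -0.6]
finger_gap: -0.0
```

Run:
```python
from h import *
lid(np.arange(1.08,.56,-.06))
```

```text
t 19.15 tcp box [-0.0009  0.0318  0.2815] F [ 0.4  1.6 -0.6] tilt [-0.026 -0.022 -0.999]
1.08 [0.0003, 0.0032, 0.0009]
1.02 [0.0053, -0.0068, 0.0011]
0.96 [0.0109, -0.0165, 0.0012]
0.9 [0.0171, -0.0258, 0.0014]
0.84 [0.0239, -0.0347, 0.0015]
0.78 [0.0313, -0.0433, 0.0017]
0.72 [0.0392, -0.0514, 0.0019]
0.66 [0.0477, -0.0589, 0.0021]
0.6 [0.0566, -0.066, 0.0023]
```

Emit:
{"name": "step_arm", "arguments": {
  "commands": [
    [0.004,-0.005,0,0],
    [0.008,-0.012,0,0],
    [0.013,-0.02,0,0],
    [0.019,-0.028,0,0],
    [0.025,-0.036,0,0],
    [0.032,-0.044,0,0],
    [0.04,-0.052,0,0],
    [0.048,-0.059,0,0]
  ]
}}

```text
t: 19.82
tcp_pos: [0.5659, -0.0014, 0.2343]
tool_rot: [0.059, 0.712, -0.077, 0.695]
force: [0.2, 1.0, 1.2]
finger_gap: 0.0
```

Run:
```python
from h import *
lid(np.arange(.66,.19,-.05))
s=optics.snapshot('scene')
cv2.imwrite('pics/s20.png',cv2.resize(s[60:280,150:370,::-1],(550,550)))
```

```text
t 19.82 tcp box [-0.0021 -0.0294  0.2343] F [0.2 1.  1.2] tilt [-0.026 -0.023 -0.999]
0.66 [-0.0012, 0.0009, 0.002]
0.61 [0.0061, -0.005, 0.0022]
0.56 [0.0139, -0.0105, 0.0024]
0.51 [0.0218, -0.0156, 0.0026]
0.46 [0.0301, -0.0203, 0.0027]
0.41 [0.0386, -0.0245, 0.0029]
0.36 [0.0473, -0.0283, 0.0031]
0.31 [0.0563, -0.0317, 0.0033]
0.26 [0.0654, -0.0346, 0.0035]
0.21 [0.0746, -0.0369, 0.0037]
```

View pics/s20.png

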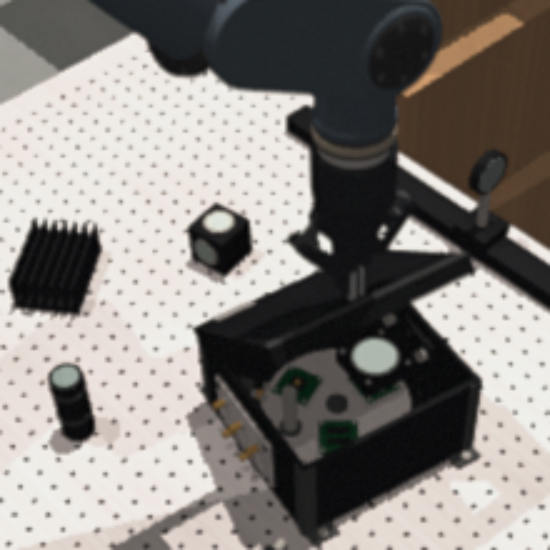

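Emit:
{"name": "step_arm", "arguments": {
  "commands": [
    [0.006,-0.005,0.002,0],
    [0.013,-0.01,0.002,0],
    [0.02,-0.015,0.002,0],
    [0.027,-0.019,0.002,0],
    [0.034,-0.022,0.003,0],
    [0.04,-0.025,0.003,0],
    [0.046,-0.028,0.003,0],
    [0.052,-0.03,0.003,0]
  ]
}}

```text
t: 20.53
tcp_pos: [0.5604, -0.0342, 0.1809]
tool_rot: [0.059, 0.713, -0.078, 0.694]
force: [0.4, 0.5, 1.5]
finger_gap: 0.002
```

Run:
```python
from h import *
lid(np.arange(.36,-.01,-.04))
```

```text
t 20.53 tcp box [-0.0013 -0.0626  0.1809] F [0.4 0.5 1.5] tilt [-0.029 -0.024 -0.999]
0.36 [-0.0069, 0.0034, 0.0011]
0.32 [0.0003, 0.0007, 0.0013]
0.28 [0.0075, -0.0017, 0.0015]
0.24 [0.0148, -0.0037, 0.0017]
0.2 [0.0223, -0.0055, 0.0018]
0.16 [0.0298, -0.007, 0.002]
0.12 [0.0373, -0.0081, 0.0022]
0.08 [0.0449, -0.009, 0.0024]
0.04 [0.0525, -0.0095, 0.0026]
0.0 [0.0602, -0.0096, 0.0028]
```

Emit:
{"name": "step_arm", "arguments": {
  "commands": [
    [0.005,-0.001,0,0],
    [0.01,-0.003,0.001,0],
    [0.015,-0.004,0.001,0],
    [0.02,-0.005,0.001,0],
    [0.025,-0.006,0.001,0],
    [0.03,-0.007,0.001,0],
    [0.034,-0.008,0.001,0],
    [0.038,-0.008,0.001,0]
  ]
}}

```text
t: 21.2
tcp_pos: [0.5589, -0.0434, 0.1428]
tool_rot: [0.059, 0.713, -0.078, 0.694]
force: [-0.6, -0.4, 1.4]
finger_gap: 0.006
```

Emit:
{"name": "step_arm", "arguments": {
  "commands": [
    [0.002,0,0,0],
    [0.004,0,0,0],
    [0.006,0,0,0],
    [0.008,-0.001,0,0],
    [0.01,-0.001,0,0],
    [0.012,-0.001,0,0],
    [0.014,-0.001,0,0],
    [0.016,-0.001,0,0]
  ]
}}

```text
t: 21.87
tcp_pos: [0.5583, -0.0449, 0.1267]
tool_rot: [0.059, 0.713, -0.078, 0.694]
force: [0.3, -1.1, 1.1]
finger_gap: 0.003
```

Run:
```python
from h import *
lid([.04,.02,0,-.02])
s=optics.snapshot('scene')
cv2.imwrite('pics/s21.png',cv2.resize(s[60:280,150:370,::-1],(550,550)))
```

```text
t 21.87 tcp box [-0.0013 -0.0735  0.1267] F [ 0.3 -1.1  1.1] tilt [-0.029 -0.024 -0.999]
0.04 [-0.002, -0.0002, 0.0013]
0.02 [0.0018, -0.0003, 0.0014]
0 [0.0057, -0.0004, 0.0015]
-0.02 [0.0095, -0.0003, 0.0015]
```

View pics/s21.png

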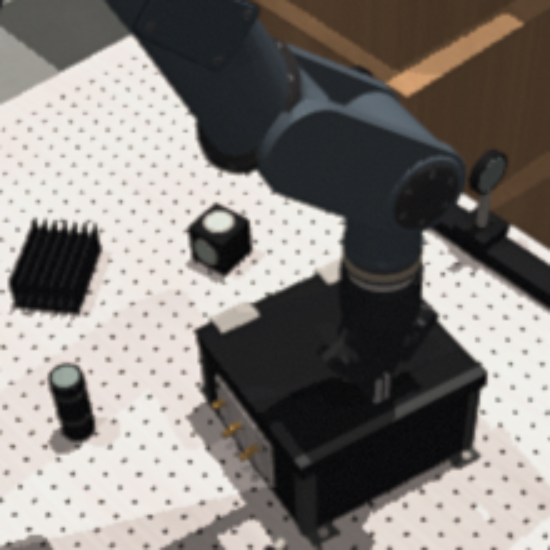

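Slow final closing, feeling for the stop.

Emit:
{"name": "step_arm", "arguments": {
  "commands": [
    [0.001,0,0,0],
    [0.002,0,0,0],
    [0.003,0,0,0],
    [0.004,0,0,0],
    [0.005,0,0,0],
    [0.005,0,0,0]
  ]
}}

```text
t: 22.42
tcp_pos: [0.5581, -0.045, 0.1214]
tool_rot: [0.059, 0.713, -0.078, 0.694]
force: [-0.1, -1.6, 1.5]
finger_gap: 0.002
```

Emit:
{"name": "step_arm", "arguments": {
  "commands": [
    [0.001,0,0,0],
    [0.002,0,0,0],
    [0.003,0,0,0],
    [0.003,0,0,0]
  ]
}}

```text
t: 22.75
tcp_pos: [0.5582, -0.045, 0.121]
tool_rot: [0.059, 0.713, -0.078, 0.695]
force: [-3.5, 0.6, 16.8]
finger_gap: -0.005
```

Emit:
{"name": "step_arm", "arguments": {
  "commands": [
    [-0.005,0,0,0],
    [-0.02,0,0,0],
    [-0.05,0,0,0],
    [-0.09,0,0,0],
    [-0.13,0,0,0],
    [-0.16,0,0,0],
    [-0.18,0,0,0],
    [-0.18,0,0,0]
  ]
}}

```text
t: 23.42
tcp_pos: [0.5659, -0.041, 0.3062]
tool_rot: [0.058, 0.709, -0.078, 0.699]
force: [0.3, 0.4, 0.2]
finger_gap: 0.001
```

Run:
```python
from h import *
go([.42,.25,.32],None)
```

```text
t 23.42 tcp [ 0.5659 -0.041   0.3062] -> [0.42, 0.25, 0.32] cmd [-0.0191  0.257  -0.1994] 0 F [0.3 0.4 0.2] q [-0.25  0.38  1.47 -0.03  1.3  -0.05] gap 0.001
```

Emit:
{"name": "step_arm", "arguments": {
  "commands": [
    [-0.01,0.03,-0.02,0],
    [-0.02,0.06,-0.045,0],
    [-0.02,0.09,-0.07,0],
    [-0.02,0.12,-0.095,0],
    [-0.02,0.15,-0.12,0],
    [-0.02,0.18,-0.145,0],
    [-0.02,0.2,-0.16,0],
    [-0.02,0.2,-0.16,0]
  ]
}}

```text
t: 24.08
tcp_pos: [0.4438, 0.1901, 0.3209]
tool_rot: [0.057, 0.711, -0.076, 0.697]
force: [0.4, -1.5, 0.0]
finger_gap: 0.0
```

Emit:
{"name": "step_arm", "arguments": {
  "commands": [
    [0,0.05,-0.02,0],
    [0,0.1,-0.04,0],
    [0,0.15,-0.06,0],
    [0,0.15,-0.06,0],
    [0,0.15,-0.06,0],
    [0,0.15,-0.06,0]
  ]
}}

```text
t: 24.58
tcp_pos: [0.412, 0.3497, 0.3161]
tool_rot: [0.055, 0.711, -0.075, 0.697]
force: [0.4, 0.5, -1.0]
finger_gap: 0.001
```

Run:
```python
from h import *
cv2.imwrite('pics/s22.png',optics.snapshot('scene')[:,:,::-1])
cv2.imwrite('pics/t22.png',optics.snapshot('top')[:,:,::-1])
for z,y,x in ((.121,.106,.11),(.121,-.11,.11),(.121,-.11,-.11),(.121,.106,-.11)):
  p=box2w(x,y,z);print(proj('scene',p).round(1),proj('top',p).round(1))
```

```text
[297.4 159.1] [244.5 146. ]
[345.9 209.7] [334.9 164.9]
[272.2 249.2] [316.2 257.8]
[227.5 192.2] [223.  237.7]
```

View pics/s22.png

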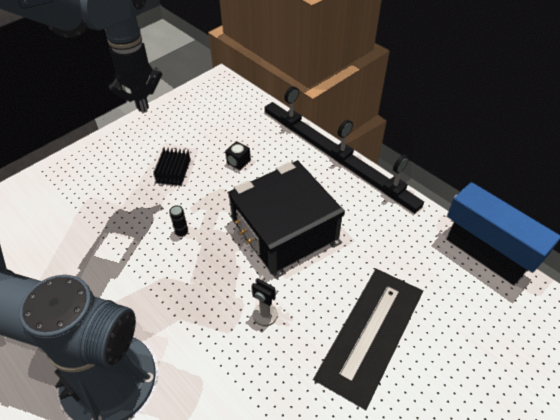

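View pics/t22.png

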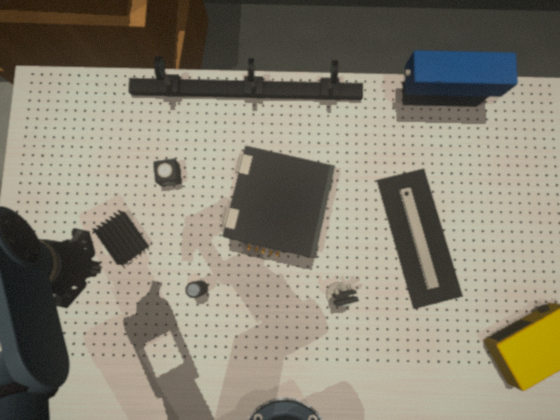

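Run:
```python
from station import telemetry, manip
s=telemetry.sense();print(s['t'],abs(s['qd']).max(),s['force']);print(manip.sign_off())
```

```text
24.6833 0.02546058940377782 [ 0.10782616 -0.23867988 -0.18872806]
the job is handed in; nothing more can be done
None
```

I laid the straightedge flat on the mat, pushed the table round by its post until it clicked in, and folded the lid fully shut. I handed the job in at 24.7 s with the arm clear.

**Last checks**
- **Straightedge:** in the last pictures it lies wholly on the mat. It touched down at about 7 N before I let go.
- **Index table:** with the lid open, the wrist picture showed the roller between the two lugs, and the post and hub in line with the box. The fingers carried no load.
- **Lid:** it met its stop with the fingertip at z = 0.121 m, the height of a shut lid. The closing force was 1 to 3 N on the way, with a final press of about 17 N. In the last pictures the lid's corners agree with a shut lid.
- **Everything else:** the other bench items look unmoved in the before and after pictures.

**What disagreed**
- **Lug:** it did not pass at the stated 10 N. It held at about 23 N measured at the wrist, and gave way at a push I estimate at up to 35 N. Only the finger pad pressed on the post, and I saw no other contact.
- **Box centre:** different measurements of the box centre and post differed by 3 to 8 mm. I used the centre of the table disc, and the motion agreed with it.

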